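Pulse-mix the vial trays and click them into the autosampler

ROBOT

A 6-joint arm with a two-finger parallel gripper is mounted at the origin on the work surface. World frame = base frame: x ahead of the robot, y to its left, z up, the work surface at z = 0. Lengths are in m, angles in rad, forces in N, time in s.
With the tool pointing down it reaches from about 0.35 to 0.975 m from the base axis. Payload 4.9 kg.
Tool frame: the origin (TCP) lies on the centre line of the jaws, within the pads' length; the fingertips stand 17 mm ahead of it and the grasp point (between the pads) lies 2 mm behind it (ctrl.tcp_to_tips is the x of the fingertips in the tool frame, in m); x points along the fingers, z is the direction in which the jaws open and shut, and the axes are right-handed (so a half turn about x gives the same grasp; the last joint's range is limited). The gripper opens to 85 mm and grips with 20 to 120 N. Pads are 22 mm wide; open, the fingers measure 114 mm over their backs; the gripper's body (76 mm by 85 mm) begins 54 mm behind the grasp point. The pads swing forward as they close: fully open they stand 13 mm farther back than shut.
Start: joints at [-1.424, 0.053, 1.613, -0, 1.476, -0.119], TCP at [0.164, -0.603, 0.248] pointing down, gripper open.
Joint ranges: [-3.01, 3.01], [-1.01, 2.22], [0.06, 2.58], [-1.02, 4.17], [0.09, 2.62], [-3.14, 3.14]. Speed limits (rad/s): [2.57, 2.57, 3.14, 3.14, 3.14, 3.14].

INTERFACE

Orientations are given as a rotation vector (axis times angle).
In Python, from station import ctrl, cams, finder gives the robot as it stands.
- The arm moves only by the tool step_arm, never from a script. Its argument "moves" is a list of rows, each a list of 3 entries, a list of its own where there are three numbers: the shift along the tool's x, y, z in cm, then the turn, a rotation vector about the tool's x, y, z in degrees, then the opening, from 0 (shut) to 1 (fully open). A call has exactly 10 rows; each row is the pose to reach, as a shift and turn from the pose measured when the call began, along the tool's axes at that moment; what a row does not reach only later rows make up. A row lasts 1/12 s, in which the tool goes at most 41.7 mm and 7.16 degrees, less where a joint would pass 70% of its speed; a pose out of reach is approached as far as the arm can. A call with a gripper value outside its range is refused whole. The fingers move at their own pace and stop on an object; "grip_force" is the grip in N (left out, the last holds). Time passes only in rows, so rows that repeat a pose let the fingers close, or fill a call up. It gives the time, the measured TCP pose, the force and the opening at its end, in the units of the state.
- ctrl.get_obs(): the state, without advancing time (a new reading comes with each control period).
- cams.get_image(name): name is "scene" or "top" or "wrist"; returns a dict with "pixels" (400x640x3 uint8, blue, green, red), "fx", "fy", "cx", "cy" (pixels), "dist_coeffs" ([k1, k2, p1, p2, k3] as OpenCV has them; the pictures are not rectified), "position" and "attitude" of the camera in the world. Camera axes: x right, y up, looking along -z (the intrinsics and any distortion apply to the point x, -y, -z); pixel columns grow to the right and rows downward; lengths in m; the calibration is good to about 2 mm. A picture is of the moment at which its call begins. There is no depth.
- ctrl.finish_job(): hands the job in, once; it reports no verdict.
Trained networks look in the newest picture that a camera, given by its name, has taken for a name from the list of things; names that differ only in an ending like _2 or _b are one class to them, and where a whole thing is asked for, a point or a joint stands for the part that bears it (a point fixed in the world has none). Each returns a list of dicts, best first, with "conf" (0 to 1); they miss things now and then, are a little off and sometimes report something else, mostly with a low value. They report only what shows in the picture. A call takes as long as a camera call. They do not tell look-alikes from the thing itself.
- finder.find_in(camera, name): "at" ([column, row] in pixels, amid what is visible of it).
- finder.regions_of(camera, name): "region" (400x640 bool, what is visible of it) and "at" ([column, row] in pixels, amid what is visible of it).
- finder.tip_of(camera, name): "at" ([column, row] in pixels: a listed point, or the origin of a listed thing).
The state is a dict: "t": time; "q": joint angles; "dq": joint speeds; "effort": joint torques, N m; "tool_pos": TCP position; "tool_rot": TCP orientation; "contact_force": force on the tool from outside, world axes, zero at the start; "wrist_torque": the same for the moment, N m; "opening": finger opening in m.
Only numpy, scipy, OpenCV 4.12 (cv2) and the standard library are available. Lean on these libraries where they do the work, as an engineer would, in place of code of your own. Each camera call takes 0.05 s, during which the arm holds its last target. There are 200 camera calls.

TASK

Mix and load the white vial trays: stand every tray that is on the bench side by side on the mixer's mat with their long sides running front to back, swing the toggle clamp over centre to its stop so that the bar presses on the grip of every tray, and then hold the pulse button down for three seconds, never pressing it while the clamp is open. Swing the clamp right back again and slide every tray, from the front, into a bay of the autosampler deck until it is fully home and the bay's spring catch clicks shut behind it. Leave the clamp open, and do not knock the other things on the bench over or push them away.

Things in the scene. Friction and masses are not known exactly. Their poses are not given: they have to be found in the camera images.
- tray1: white plastic vial tray; two or three of tray1 to 3, all alike, are present. Origin at the centre of its underside, z up, x along it; same either way round. Foot flange 90 (x) by 58 mm (y), 6 mm thick; body 50 mm wide, 25 mm high; 2 ml vials to 36 mm. In the middle an upright grip 28 (x) by 12 mm (y), from 25 to 52 mm high, to be pinched across y; beside it no vials over 28 mm of x. 130 to 210 g
- tray2: the same as tray1 (fewer vials in it)
- tray3: the same as tray1 (fewer vials in it)
- mat2 (a point): centre of the mixer's rubber mat, on its surface, 85 mm above the bench; x points from the button to the clamp, y along the hold-down bar. Flat, 102 (x) by 204 mm (y), in an edge 6 mm high. Three trays fit side by side, tray x along this x (either way round), at y = -66, 0, 66 mm. The closed bar crosses at x = 0. The clamp's pedestal begins at x = 64 mm. Mixer: off-white box 330 x 250 mm
- pulse_top (a point): centre of the top of the mixer's pulse button: grey, round, 26 mm across, in the middle of the front panel on the mixer's top, 87 mm in front (-x) of mat2; it moves straight down
- pulse (a joint): travel of the pulse button: 0 up, 0.006 m fully down (5 N). The mixer runs while it is down more than 4 mm
- clamp_grip (a point): middle of the black grip sleeve of the toggle clamp's handle, 80 mm from the handle's hinge. The sleeve is 62 mm long, 14 mm wide along the hinge axis (pinch it so) and 17 mm thick; it reaches 30 mm beyond this point
- clamp_hinge (a point): hinge of the clamp handle, 159 mm above the bench, beyond the mat; its axis is the mixer's y. Axes as mat2. The grip lies from here at x = 80 sin(1.30 - q), z = 80 cos(1.30 - q) mm, q being joint clamp_handle
- clamp_handle (a joint): angle q of the clamp handle (rad): 0 open, the handle laid back to +x (74 deg from upright), the hold-down arm standing up; 1.55 closed at its stop, handle leaning 14 deg forward, arm level over the mat. Dead centre is at 1.40; past it the clamp locks itself. It takes some 2 to 6 N at the grip and stays where it is left
- clamp_bar: rubber-faced bar on the clamp's arm, 180 mm long along y, 14 mm wide, on a spring: closed, it presses on the tops of the tray grips with about 8 N in all. Open, it stands above the clamp's hinge, up to 260 mm above the bench
- bay1 (a point): where the origin of a tray is when fully home in bay 1: on the autosampler's deck, 45 mm above the bench. x is the sliding direction, inwards, y across the bays. The bay is a channel open above and in front: side rails 8 mm high, 60.5 mm apart inside, from x = -105 mm to the end stop (45.5 mm); lips from x = -42 mm on hang over the tray's flange, 8 mm above the deck
- bay2 (a point): the same for bay 2, 82 mm to the +y side of bay 1. In front of each bay's rails a flare widens from 60.5 mm at x = -105 mm to 77 mm at x = -140 mm; the deck's front edge is at x = -205 mm. A tray set down with its origin at x = -175 mm has its front end in the mouth of the flare
- bay3 (a point): the same for bay 3, 82 mm to the +y side of bay 2. The autosampler's needle gantry, up to 145 mm above the bench, begins 100 mm beyond (x) these points
- catch1 (a joint): angle (rad) of bay 1's spring catch, a steel leaf at the bay's +y side. Its nose, sloped in front, stands 5.5 mm into the channel at x = -63 to -46.5 mm: 0 at rest, 0.06 to 0.15 while a tray's flange holds it aside; it springs back to 0 behind a tray that is home (2 mm play). Sliding past it takes 3 to 8 N
- catch2 (a joint): the same for bay 2
- catch3 (a joint): the same for bay 3
- bottle1: bystander: square oil bottle with a black cap, 55 x 55 x 238 mm, origin under its centre
- bottle2: bystander: square oil bottle with a black cap, 55 x 55 x 238 mm, origin under its centre
- bottle3: bystander: square oil bottle with a black cap, 55 x 55 x 238 mm, origin under its centre
- tipbox: bystander: white box of pipette tips, 85 x 120 x 62 mm, origin under its centre
- pipette: bystander: pipette lying on the bench, 250 mm long, 28 mm thick, along its y, origin under its centre
- marker: bystander: marker pen lying on the bench, 133 mm long, 18 mm thick, along its y, origin under its centre
- beaker: bystander: glass beaker, 68 mm across, 85 mm high, origin under its centre
- capjar: bystander: jar of vial caps, 54 mm across, 62 mm high, origin under its centre
Mind the look-alikes: they are no part of the job. Leave any blue or pink look-alike of the tray3 alone.

How it is judged:
By the outcome, as a careful person would: the job done as asked, in the order asked, and still so for the second after the job is handed in, with the robot touching nothing.
Of tray1, tray2, tray3 only 2 to 3 are there at a start; the rules pass over those that are not, and their reading is None.
At some moment in a run one of tray1, tray2, tray3 may be knocked a few centimetres aside while the robot is not near it.
Once in a run the grip may slacken for a moment while it holds something.
It also fails if it takes over 210 s, if anything falls off the work surface, if the arm or the gripper's body presses on something with over 40 N, if the wrist force passes 120 N, or if a joint passes its speed limit or range.

## Working session

There is one attempt and no reset: what is moved stays moved. The work goes in short steps, Python scripts to look and compute and a tool call to move; the robot and the scene stay as the last step left them, time stands still between calls to the robot, and variables do not carry over. Pictures are saved under pics/ and viewed, on a budget of 14 in all, crops included, one or two more only if the job needs it, and the job is handed in when it is done.

Besides the shell and the picture viewer there is one more tool, called after "Request:" in YAML: its name, and indented under it one key for each argument. step_arm: Moves the arm, as the interface text tells. Its arguments: {"type":"object","properties":{"moves":{"type":"array"},"grip_force":{"type":"number"}},"required":["moves"]}

```bash
ls; mkdir -p pics
python3 - <<'E'
from station import ctrl,cams,finder
import cv2
o=ctrl.get_obs();print(o)
print(ctrl.tcp_to_tips)
for n in("scene","top"):
    im=cams.get_image(n);cv2.imwrite(f"pics/{n}0.png",im["pixels"])
    print(n,{k:v for k,v in im.items() if k!="pixels"})
    for t in ["tray1","mat2","pulse_top","clamp_grip","clamp_hinge","bay1","bay2","bay3"]:
        print(t,[(round(d["conf"],2),[round(float(x),1) for x in d["at"]]) for d in finder.tip_of(n,t)])
E
```

```text
pics
{'t': 0.0, 'q': array([-1.42396698e+00,  5.33920817e-02,  1.61430921e+00, -9.71112997e-06,
        1.47601176e+00, -1.19005727e-01]), 'dq': array([-7.41088989e-04,  9.49524028e-04, -6.82520736e-06, -1.70687501e-03,
        2.13253213e-03,  2.47092834e-04]), 'effort': array([-4.09588138e-04, -3.93684626e+01, -3.70178068e+01, -2.85191772e-04,
        6.89215609e-03,  1.06054387e-06]), 'tool_pos': array([ 0.16410336, -0.60245198,  0.24703207]), 'tool_rot': array([ 1.01262188,  1.32487183, -1.01017082]), 'contact_force': array([-0.13828027,  0.07392296,  0.45317969]), 'wrist_torque': array([0.04883479, 0.00048708, 0.00269322]), 'opening': 0.08521010549907676}
0.017
scene {'fx': 482.6554174494034, 'fy': 482.6554174494034, 'cx': 318.4567968692942, 'cy': 201.4946905013319, 'dist_coeffs': array([0.0455289, 0.       , 0.       , 0.       , 0.       ]), 'position': array([1.05204789, 0.77951339, 1.43796309]), 'attitude': array([0.26655115, 0.79798193, 2.44056817])}
tray1 [(0.79, [283.8, 310.2]), (0.78, [306.4, 216.1]), (0.65, [325.8, 239.0]), (0.63, [305.2, 346.8]), (0.6, [291.3, 253.9])]
[... 650 characters left out ...]
 array([0.32549872, 0.00422642, 1.36515114]), 'attitude': array([ 0.12541579, -0.11400641, -1.54031051])}
tray1 [(0.97, [301.4, 210.3]), (0.92, [337.2, 211.0]), (0.91, [221.2, 132.8]), (0.87, [262.4, 130.6]), (0.82, [310.1, 173.1]), (0.21, [337.0, 139.3])]
mat2 [(0.77, [230.2, 226.6])]
pulse_top [(0.62, [224.7, 253.8])]
clamp_grip [(0.73, [227.2, 151.9])]
clamp_hinge [(0.69, [228.5, 185.0])]
bay1 [(0.97, [381.8, 183.4]), (0.95, [435.8, 189.9]), (0.95, [410.1, 183.4]), (0.18, [212.3, 285.0])]
bay2 [(0.97, [381.8, 183.4]), (0.95, [435.8, 189.9]), (0.95, [410.1, 183.4]), (0.18, [212.3, 285.0])]
bay3 [(0.97, [381.8, 183.4]), (0.95, [435.8, 189.9]), (0.95, [410.1, 183.4]), (0.18, [212.3, 285.0])]
```

View pics/top0.png

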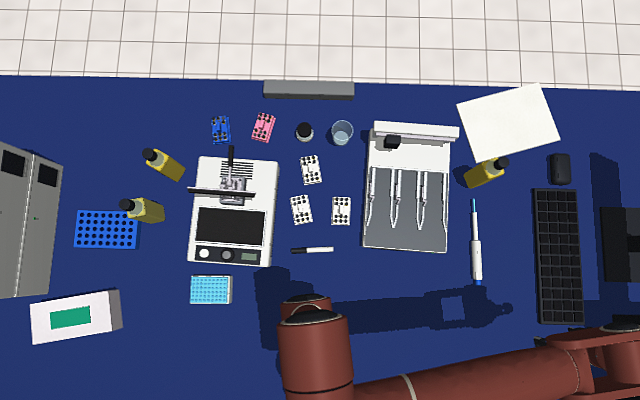

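View pics/scene0.png

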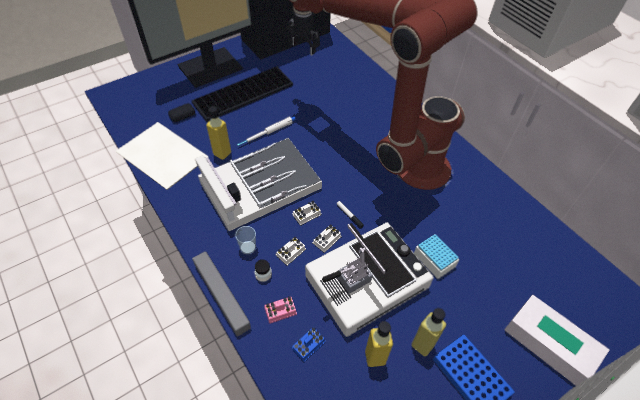

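The top view shows white trays near (301,210), (310,170) and (341,211), and blue and pink look-alikes at (221,130) and (263,128). The mixer is on the left, with its clamp open. The autosampler is on the right, with its bays opening towards the robot.

```bash
cat > h.py <<'E'
import numpy as np,cv2
from scipy.spatial.transform import Rotation as R
from station import ctrl,cams,finder
def ray(im,px):
    K=np.array([[im["fx"],0,im["cx"]],[0,im["fy"],im["cy"]],[0,0,1]])
    p=cv2.undistortPoints(np.array(px,float).reshape(-1,1,2),K,np.array(im["dist_coeffs"])).reshape(-1,2)
    d=np.c_[p[:,0],-p[:,1],-np.ones(len(p))]
    return R.from_rotvec(im["attitude"]).apply(d)
def unproj(im,px,z):
    d=ray(im,px);c=im["position"];return (c+d*((z-c[2])/d[:,2])[:,None])[:,:2]
def proj(im,P):
    p=R.from_rotvec(im["attitude"]).inv().apply(np.atleast_2d(P)-im["position"])
    K=np.array([[im["fx"],0,im["cx"]],[0,im["fy"],im["cy"]],[0,0,1]])
    return cv2.projectPoints(p*[1,-1,-1],np.zeros(3),np.zeros(3),K,np.array(im["dist_coeffs"]))[0].reshape(-1,2)
def down(yaw): # tool x down, tool z (jaw axis) at world angle yaw
    z=np.array([np.cos(yaw),np.sin(yaw),0]);x=np.array([0,0,-1.]);return R.from_matrix(np.c_[x,np.cross(z,x),z])
def go(*targets):
    """targets (xyz, jaw yaw deg or Rotation): print shift cm/turn deg from the present pose"""
    o=ctrl.get_obs();R0=R.from_rotvec(o["tool_rot"])
    print("t %.2f"%o["t"],"pos",o["tool_pos"].round(4),"F",o["contact_force"].round(1),"op %.4f"%o["opening"])
    for p,y in targets:
        Rt=y if isinstance(y,R) else down(np.radians(y))
        print("  shift",(R0.inv().apply(np.array(p)-o["tool_pos"])*100).round(2).tolist(),"turn",np.degrees((R0.inv()*Rt).as_rotvec()).round(1).tolist())
E
python3 - <<'E'
from h import *
im=cams.get_image("top")
for n,z in [("tray1",0),("mat2",.085),("pulse_top",.09),("clamp_hinge",.159),("bay1",.045),("tipbox",0),("beaker",0),("capjar",0),("marker",0),("bottle1",0),("pipette",0)]:
    for d in finder.tip_of("top",n):
        if d["conf"]>.4: print(n,round(d["conf"],2),unproj(im,d["at"],z).round(4))
for d in finder.regions_of("top","tray1"):
    m=d["region"].astype(np.uint8);ys,xs=np.nonzero(m)
    if len(xs):
        r=cv2.minAreaRect(unproj(im,np.c_[xs,ys],.02).astype(np.float32));print("reg",d["conf"],np.array(r[0]).round(3),np.array(r[1]).round(3),r[2])
# mixer/autosampler corners, viewed pixel guesses
o=ctrl.get_obs();w=cams.get_image("wrist");Rt=R.from_rotvec(o["tool_rot"])
print("tool axes\n",Rt.as_matrix().round(3));print("cam rel tool",Rt.inv().apply(w["position"]-o["tool_pos"]).round(4),"look(tool)",Rt.inv().apply(R.from_rotvec(w["attitude"]).apply(np.eye(3))).round(3).tolist(),w["fx"])
go(((.45,0,.35),90),((.45,0,.35),-90))
E
```

```text
tray1 0.7 [[0.7711 0.1996]]
tray1 0.7 [[0.7632 0.3382]]
tray1 0.69 [[ 0.5031 -0.0561]]
tray1 0.67 [[0.5035 0.063 ]]
tray1 0.59 [[0.6375 0.0432]]
mat2 0.74 [[0.4482 0.2654]]
pulse_top 0.68 [[0.4656 0.4813]]
clamp_hinge 0.59 [[0.5455 0.27  ]]
bay1 0.85 [[ 0.5705 -0.3573]]
bay1 0.78 [[ 0.5883 -0.2744]]
bay1 0.74 [[ 0.5927 -0.1986]]
bay1 0.54 [[0.445  0.2687]]
tipbox 0.77 [[0.2584 0.3248]]
beaker 0.93 [[ 0.7359 -0.0632]]
beaker 0.55 [[ 0.4924 -0.0605]]
capjar 0.6 [[0.7671 0.0696]]
marker 0.71 [[0.3699 0.0227]]
bottle1 0.95 [[0.4695 0.529 ]]
bottle1 0.94 [[ 0.6174 -0.4984]]
bottle1 0.64 [[0.63   0.4794]]
bottle1 0.53 [[ 0.4943 -0.0559]]
pipette 0.74 [[ 0.4043 -0.4942]]
pipette 0.66 [[0.4433 0.2846]]
pipette 0.6 [[ 0.6148 -0.501 ]]
reg 0.96 [ 0.502 -0.064] [0.058 0.091] 86.16317749023438
reg 0.89 [0.762 0.335] [0.095 0.055] 8.914149284362793
reg 0.83 [0.636 0.036] [0.092 0.059] 11.118392944335938
reg 0.63 [0.774 0.196] [0.06  0.094] 76.84622955322266
reg 0.29 [0.764 0.058] [0.062 0.049] 1.9655134677886963
tool axes
 [[-0.     0.965  0.263]
 [-0.     0.263 -0.965]
 [-1.    -0.     0.   ]]
cam rel tool [-0.1259  0.0838 -0.0004] look(tool) [[-0.001, -0.0, 1.0], [0.325, 0.946, 0.0], [-0.946, 0.325, -0.001]] 334.93275017803825
t 1.60 pos [ 0.1641 -0.603   0.2483] F [-0.6  0.7  0.7] op 0.0858
  shift [-10.17, 43.42, -50.68] turn [-164.8, -0.0, -0.0]
  shift [-10.17, 43.42, -50.68] turn [15.2, -0.0, 0.0]
```

```bash
cat >> h.py <<'E'
def plan(*targets):
    """successive calls, each starting where the one before ended"""
    o=ctrl.get_obs();p0=o["tool_pos"];R0=R.from_rotvec(o["tool_rot"])
    print("t %.2f"%o["t"],"pos",p0.round(4),"q",o["q"].round(2),"F",o["contact_force"].round(1),"op %.4f"%o["opening"])
    for p,y in targets:
        Rt=y if isinstance(y,R) else down(np.radians(y)); p=np.array(p)
        t=np.degrees((R0.inv()*Rt).as_rotvec()); s=R0.inv().apply(p-p0)*100
        print("  shift",s.round(2).tolist(),"turn",t.round(1).tolist(),"rows %.1f"%max(np.linalg.norm(s)/4.17,np.linalg.norm(t)/7.16))
        p0,R0=p,Rt
E
python3 -c "
from h import *
plan(((.36,-.3,.40),-5),((.45,-.2,.42),65),((.45,-.1,.42),90))"
```

```text
t 1.60 pos [ 0.1641 -0.603   0.2483] q [-1.42  0.05  1.61 -0.    1.48 -0.12] F [-0.6  0.7  0.7] op 0.0858
  shift [-15.17, 26.86, -24.1] turn [-69.8, -0.0, 0.0] rows 9.7
  shift [-2.0, 10.75, 8.09] turn [-70.0, -0.0, 0.0] rows 9.8
  shift [0.0, 4.23, 9.06] turn [-25.0, 0.0, 0.0] rows 3.5
```

Request:
step_arm:
  moves:
    - [[-15.2,26.9,-24.1],[-69.8,0,0],1]
    - [[-15.2,26.9,-24.1],[-69.8,0,0],1]
    - [[-15.2,26.9,-24.1],[-69.8,0,0],1]
    - [[-15.2,26.9,-24.1],[-69.8,0,0],1]
    - [[-15.2,26.9,-24.1],[-69.8,0,0],1]
    - [[-15.2,26.9,-24.1],[-69.8,0,0],1]
    - [[-15.2,26.9,-24.1],[-69.8,0,0],1]
    - [[-15.2,26.9,-24.1],[-69.8,0,0],1]
    - [[-15.2,26.9,-24.1],[-69.8,0,0],1]
    - [[-15.2,26.9,-24.1],[-69.8,0,0],1]

```text
t: 2.43
tool_pos: [0.3623, -0.2969, 0.4038]
tool_rot: [0.059, 1.566, -0.063]
contact_force: [0.8, -0.0, -0.2]
opening: 0.0853
```

Request:
step_arm:
  moves:
    - [[-2,10.8,8.1],[-70,0,0],1]
    - [[-2,10.8,8.1],[-70,0,0],1]
    - [[-2,10.8,8.1],[-70,0,0],1]
    - [[-2,10.8,8.1],[-70,0,0],1]
    - [[-2,10.8,8.1],[-70,0,0],1]
    - [[-2,10.8,8.1],[-70,0,0],1]
    - [[-2,10.8,8.1],[-70,0,0],1]
    - [[-2,10.8,8.1],[-70,0,0],1]
    - [[-2,10.8,8.1],[-70,0,0],1]
    - [[-2,10.8,8.1],[-70,0,0],1]

```text
t: 3.27
tool_pos: [0.4514, -0.1953, 0.424]
tool_rot: [-0.898, 1.377, 0.89]
contact_force: [-0.7, -0.2, 0.3]
opening: 0.0853
```

```bash
cat > look.py <<'E'
from h import *
import sys
def look(tag,things):
    im=cams.get_image("wrist");cv2.imwrite(f"pics/{tag}.png",im["pixels"])
    import pickle;pickle.dump(im,open(f"pics/{tag}.pkl","wb"))
    for n,z in things:
        for d in finder.tip_of("wrist",n):
            if d["conf"]>.4: print(n,round(d["conf"],2),np.round(d["at"],1),unproj(im,d["at"],z).round(4)[0])
    return im
E
python3 - <<'E'
from look import *
look("w1",[("bay1",.045),("tray1",0)])
plan(((.45,-.05,.42),90),((.45,.22,.42),90))
E
```

```text
bay1 0.96 [310.8 235. ] [ 0.582  -0.2757]
bay1 0.86 [360.  218.2] [ 0.5874 -0.19  ]
bay1 0.57 [267.4 252. ] [ 0.5809 -0.3562]
tray1 0.87 [591.6 216.5] [0.7789 0.1982]
tray1 0.69 [485.5 104. ] [0.506  0.0657]
tray1 0.69 [486.9 178. ] [0.627  0.0351]
tray1 0.56 [408.2 132.3] [ 0.4985 -0.0641]
t 3.42 pos [ 0.4513 -0.1954  0.424 ] q [-0.56 -0.31  1.66  0.    1.79 -1.7 ] F [ 0.1 -0.2  0.3] op 0.0851
  shift [0.35, 6.17, 13.17] turn [-24.6, -0.1, 0.3] rows 3.5
  shift [0.0, 0.0, 27.0] turn [0.0, 0.0, 0.0] rows 6.5
```

Request:
step_arm:
  moves:
    - [[0.35,6.2,13.2],[-24.6,-0.1,0.3],1]
    - [[0.35,6.2,13.2],[-24.6,-0.1,0.3],1]
    - [[0.35,6.2,13.2],[-24.6,-0.1,0.3],1]
    - [[0.35,6.2,13.2],[-24.6,-0.1,0.3],1]
    - [[0.35,6.2,13.2],[-24.6,-0.1,0.3],1]
    - [[0.35,6.2,13.2],[-24.6,-0.1,0.3],1]
    - [[0.35,6.2,13.2],[-24.6,-0.1,0.3],1]
    - [[0.35,6.2,13.2],[-24.6,-0.1,0.3],1]
    - [[0.35,6.2,13.2],[-24.6,-0.1,0.3],1]
    - [[0.35,6.2,13.2],[-24.6,-0.1,0.3],1]

```text
t: 4.25
tool_pos: [0.4499, -0.0505, 0.4199]
tool_rot: [-1.207, 1.211, 1.208]
contact_force: [0.1, 0.5, 0.1]
opening: 0.0855
```

Run:
```python
from look import *
look("w2",[("bay1",.045),("tray1",0),("mat2",.085),("clamp_grip",.181),("clamp_hinge",.159),("pulse_top",.09)])
plan(((.43,.25,.42),90))
```

```text
bay1 0.77 [239.6 231.3] [ 0.5909 -0.1872]
bay1 0.71 [138.3 226.1] [ 0.5819 -0.3557]
bay1 0.57 [185.5 228.5] [ 0.586  -0.2766]
tray1 0.96 [309.  169.3] [ 0.4981 -0.0736]
tray1 0.95 [390.2 172.1] [0.503  0.0626]
tray1 0.82 [517.7 302. ] [0.7663 0.3342]
tray1 0.8 [371.1 243.6] [0.6359 0.0365]
mat2 0.84 [556.1 141.5] [0.4366 0.2782]
clamp_grip 0.96 [560.2 300.2] [0.632  0.2656]
clamp_hinge 0.9 [567.5 239.2] [0.5528 0.2708]
pulse_top 0.85 [575.9  77.8] [0.3511 0.2846]
pulse_top 0.63 [ 52.1 112.5] [ 0.3939 -0.4212]
t 4.60 pos [ 0.4499 -0.0497  0.4201] q [-0.27 -0.41  1.74 -0.    1.81 -1.85] F [-0.4 -0.9  0.5] op 0.0854
  shift [0.01, 1.99, 29.97] turn [0.0, 0.0, -0.0] rows 7.2
```

Request:
step_arm:
  moves:
    - [[0,2,30],[0,0,0],1]
    - [[0,2,30],[0,0,0],1]
    - [[0,2,30],[0,0,0],1]
    - [[0,2,30],[0,0,0],1]
    - [[0,2,30],[0,0,0],1]
    - [[0,2,30],[0,0,0],1]
    - [[0,2,30],[0,0,0],1]
    - [[0,2,30],[0,0,0],1]
    - [[0,2,30],[0,0,0],1]
    - [[0,2,30],[0,0,0],1]

```text
t: 5.43
tool_pos: [0.4298, 0.2503, 0.4199]
tool_rot: [-1.21, 1.21, 1.21]
contact_force: [1.3, -0.3, -0.7]
opening: 0.0853
```

Run:
```python
from look import *
look("w3",[("bay1",.045),("tray1",0),("mat2",.085),("clamp_grip",.181),("clamp_hinge",.159),("pulse_top",.09)])
plan(((.43,.25,.42),90))
```

```text
bay1 0.89 [ 66.8 240.9] [ 0.5913 -0.1878]
bay1 0.82 [ 22.5 236.5] [ 0.584  -0.2684]
tray1 0.92 [213.5 186.4] [0.5079 0.0632]
tray1 0.92 [207.4 253.7] [0.637  0.0378]
tray1 0.6 [296.3 320.1] [0.7842 0.1977]
tray1 0.58 [369.  310.6] [0.7613 0.3409]
mat2 0.96 [339.8 153.4] [0.4345 0.2737]
clamp_grip 0.91 [334.1 316.9] [0.6332 0.2653]
clamp_hinge 0.63 [339.4 254.1] [0.5517 0.2718]
clamp_hinge 0.49 [333.2 313.2] [0.6443 0.2649]
pulse_top 0.71 [342.6  92.3] [0.3531 0.2758]
t 5.78 pos [0.4302 0.2493 0.4203] q [ 0.38 -0.3   1.65  0.    1.79 -1.19] F [ 1.  -0.6  1.1] op 0.0857
  shift [0.03, 0.02, 0.07] turn [-0.1, 0.0, 0.0] rows 0.0
```

View pics/w3.png

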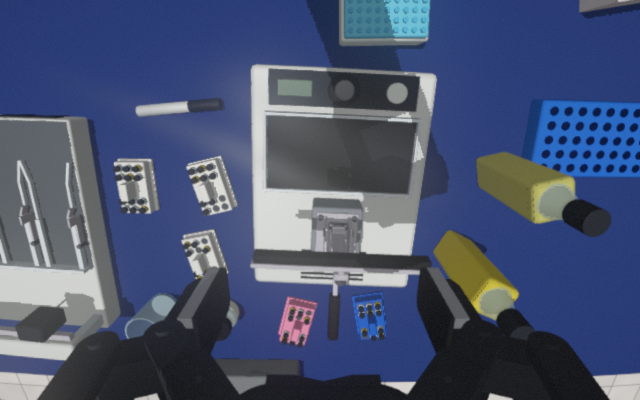

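View pics/w2.png

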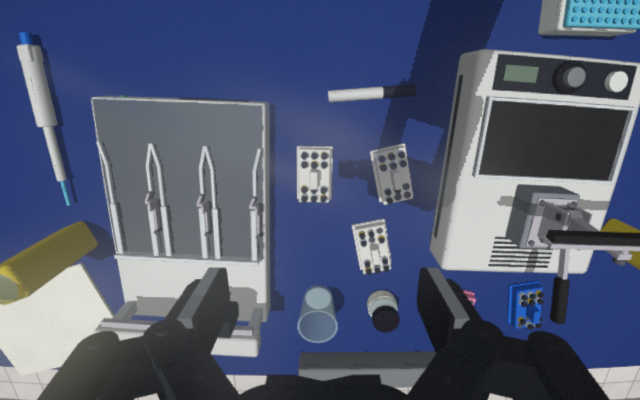

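View pics/w1.png

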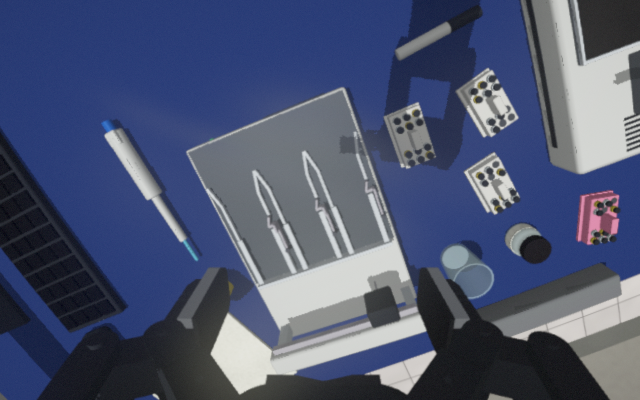

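In w3 the mat's dark rectangle spans about (268,113) to (417,195). The grey button is at (344,90), and the open bar stands at row 260. In w2 the three white trays sit near (315,173), (391,174) and (372,246), and the bays' leaf catches lie beside the rails.

```bash
cat > fit.py <<'E'
from look import *
from scipy.optimize import minimize
def model(im,p,shape):
    c,s=np.cos(p[2]),np.sin(p[2]);m=np.zeros(shape,np.uint8)
    for hx,hy,z0,z1 in [(45,29,0,6),(45,25,6,30)]:
        q=np.array([[x*hx,y*hy,z] for x in(-1,1) for y in(-1,1) for z in(z0,z1)])*1e-3
        w=np.c_[p[0]+c*q[:,0]-s*q[:,1],p[1]+s*q[:,0]+c*q[:,1],q[:,2]]
        cv2.fillConvexPoly(m,cv2.convexHull((proj(im,w)*16).round().astype(np.int32)),1,cv2.LINE_8,4)
    return m
def trays(cam="wrist",n="tray1",minconf=.4):
    im=cams.get_image(cam);regs=finder.regions_of(cam,n);out=[]
    for d in regs:
        if d["conf"]<minconf: continue
        r=d["region"].astype(np.uint8);b=im["pixels"][d["region"]].astype(float)
        sat=np.mean(b.max(1)-b.min(1));ys,xs=np.nonzero(r)
        X=unproj(im,np.c_[xs,ys],.01);rc=cv2.minAreaRect(X.astype(np.float32))
        a=rc[2]+(0 if rc[1][0]>rc[1][1] else 90)
        f=lambda v:1-(lambda m:(m&r).sum()/max((m|r).sum(),1))(model(im,[v[0]/100,v[1]/100,v[2]/10],r.shape))
        best=min((minimize(f,[rc[0][0]*100,rc[0][1]*100,np.radians(aa)*10],method="Nelder-Mead",options=dict(initial_simplex=np.array([[rc[0][0]*100,rc[0][1]*100,np.radians(aa)*10]]*4)+np.array([[0,0,0],[1,0,0],[0,1,0],[0,0,1.5]]))) for aa in(a,a+8,a-8)),key=lambda s:s.fun)
        v=best.x;y=(np.degrees(v[2]/10)+90)%180-90
        print("conf %.2f sat %.0f xy %.4f %.4f yaw %.1f iou %.2f"%(d["conf"],sat,v[0]/100,v[1]/100,y,1-best.fun))
    return im
E
python3 - <<'E'
from fit import *
trays()
import pickle;im=pickle.load(open("pics/w3.pkl","rb"));g=cv2.cvtColor(im["pixels"],cv2.COLOR_BGR2HSV)
v=(g[...,2]<70)&(g[...,1]<110);m=np.zeros(v.shape,np.uint8);m[112:200,258:422]=v[112:200,258:422]
m=cv2.morphologyEx(m,cv2.MORPH_OPEN,np.ones((5,5)))
n,l,st,ce=cv2.connectedComponentsWithStats(m);k=1+np.argmax(st[1:,4]);print(st[k])
ys,xs=np.nonzero(l==k);print("mat",cv2.minAreaRect(unproj(im,np.c_[xs,ys],.085).astype(np.float32)))
print("mixer top front/left corners z=.085",unproj(im,[(253,66),(435,74),(344,90)],.085).round(4).tolist())
im=pickle.load(open("pics/w2.pkl","rb"))
print("deck front",unproj(im,[(94,98),(270,103),(152,145),(205,148),(114,256),(264,262)],.045).round(4).tolist())
E
```

```text
conf 0.96 sat 86 xy 0.7633 0.3407 yaw 7.9 iou 0.94
conf 0.95 sat 5 xy 0.5048 0.0638 yaw 14.5 iou 0.88
conf 0.88 sat 7 xy 0.5028 -0.0658 yaw -0.2 iou 0.92
conf 0.74 sat 51 xy 0.7776 0.1995 yaw -12.6 iou 0.91
[ 331  157   77   36 1727]
mat ((0.4643709063529968, 0.31662100553512573), (0.11031977832317352, 0.04947734996676445), 87.39684295654297)
mixer top front/left corners z=.085 [[0.3204, 0.1599], [0.3294, 0.3961], [0.3503, 0.2778]]
deck front [[0.3776, -0.3868], [0.3886, -0.1266], [0.4481, -0.3097], [0.4534, -0.2285], [0.6379, -0.4098], [0.6478, -0.1506]]
```

Run:
```python
from fit import *
import pickle;im=pickle.load(open("pics/w3.pkl","rb"));g=cv2.cvtColor(im["pixels"],cv2.COLOR_BGR2GRAY)
print("col290",g[100:200:2,290].tolist());print("col390",g[100:205:2,390].tolist());print("row150",g[150,255:430:2].tolist());
im2=pickle.load(open("pics/w2.pkl","rb"));g=cv2.cvtColor(im2["pixels"],cv2.COLOR_BGR2GRAY)
print("deck col150",g[90:110,150].tolist(), "col250",g[90:112,250].tolist())
def edge(gr,c,lo,hi):
    p=np.array([cv2.GaussianBlur(gr,(3,3),0)[lo:hi,c]]).astype(float)[0];return lo+.5+np.argmax(np.diff(p))
```

```text
col290 [97, 97, 106, 197, 206, 204, 142, 204, 126, 95, 95, 97, 96, 94, 90, 89, 90, 89, 89, 87, 83, 85, 82, 80, 82, 82, 82, 82, 86, 86, 86, 90, 90, 96, 97, 98, 101, 102, 100, 101, 98, 100, 98, 95, 114, 211, 211, 216, 216, 216]
col390 [133, 63, 49, 49, 48, 101, 138, 138, 114, 157, 203, 68, 61, 61, 63, 64, 64, 66, 66, 68, 69, 69, 69, 70, 69, 70, 71, 72, 67, 66, 67, 67, 68, 66, 64, 63, 63, 64, 65, 63, 62, 65, 63, 62, 58, 62, 70, 128, 138, 138, 141, 140, 139]
row150 [209, 214, 214, 214, 205, 179, 107, 89, 88, 87, 86, 87, 87, 85, 85, 85, 82, 82, 82, 81, 82, 79, 80, 80, 79, 80, 79, 81, 80, 80, 78, 78, 80, 78, 77, 77, 77, 78, 75, 74, 76, 77, 77, 75, 74, 77, 70, 70, 69, 68, 68, 67, 69, 69, 68, 64, 70, 71, 71, 72, 74, 72, 70, 72, 71, 69, 70, 71, 72, 72, 70, 70, 70, 69, 71, 69, 70, 67, 69, 115, 199, 196, 207, 193, 135, 131, 72, 58]
deck col150 [64, 67, 66, 66, 66, 66, 75, 96, 120, 149, 166, 119, 104, 105, 105, 104, 103, 104, 102, 103] col250 [74, 73, 72, 74, 75, 75, 76, 76, 75, 76, 79, 104, 130, 167, 168, 137, 117, 114, 114, 114, 114, 113]
```

Run:
```python
from fit import *
import pickle;im=pickle.load(open("pics/w3.pkl","rb"));g=cv2.cvtColor(im["pixels"],cv2.COLOR_BGR2GRAY)
m=np.zeros(g.shape,np.uint8);m[114:200,255:424]=g[114:200,255:424]<112
m=cv2.morphologyEx(cv2.morphologyEx(m,cv2.MORPH_CLOSE,np.ones((5,5))),cv2.MORPH_OPEN,np.ones((9,9)))
n,l,st,ce=cv2.connectedComponentsWithStats(m);k=1+np.argmax(st[1:,4]);print(st[k])
ys,xs=np.nonzero(l==k);print("mat",cv2.minAreaRect(unproj(im,np.c_[xs,ys],.085).astype(np.float32)))
X=unproj(im,np.c_[xs,ys],.085);print("mean",X.mean(0))
def fl(rows,cols,z,im,rowwise):pass
# mixer white: left/right edges at z .085 from w3
w=(g>120).astype(np.uint8)
L=np.array([[c,0] for c in range(262,430,4)],float)
for i,c in enumerate(range(262,430,4)): L[i,1]=50+np.argmax(np.diff(g[50:85,int(c)].astype(float)))+.5
P=unproj(im,L,.085);vx=cv2.fitLine(P.astype(np.float32),cv2.DIST_HUBER,0,.01,.01).ravel();print("mixer front yaw",np.degrees(np.arctan(-vx[0]/vx[1])))
im=pickle.load(open("pics/w2.pkl","rb"));g=cv2.cvtColor(im["pixels"],cv2.COLOR_BGR2GRAY)
L=np.array([[c,90+np.argmax(np.diff(g[90:112,c].astype(float)))+.5] for c in range(100,266,4)],float)
P=unproj(im,L,.045);vx=cv2.fitLine(P.astype(np.float32),cv2.DIST_HUBER,0,.01,.01).ravel();print("deck front yaw",np.degrees(np.arctan(-vx[0]/vx[1])),vx)
plan(((.50,.0,.25),90))
```

```text
[  267   114   150    80 10763]
mat ((0.4346640110015869, 0.274779736995697), (0.2044682651758194, 0.10849475860595703), 87.11441802978516)
mean [0.43478959 0.27447038]
mixer front yaw -2.6205428
deck front yaw -2.9047265 [ 0.05067533  0.99871516  0.38215    -0.25513014]
t 5.88 pos [0.4301 0.2497 0.4202] q [ 0.38 -0.3   1.65  0.    1.79 -1.19] F [-0.4 -0.1  1. ] op 0.0853
  shift [17.02, -7.02, -24.96] turn [-0.1, 0.0, -0.0] rows 7.4
```

Request:
step_arm:
  moves:
    - [[17,-7,-25],[0,0,0],1]
    - [[17,-7,-25],[0,0,0],1]
    - [[17,-7,-25],[0,0,0],1]
    - [[17,-7,-25],[0,0,0],1]
    - [[17,-7,-25],[0,0,0],1]
    - [[17,-7,-25],[0,0,0],1]
    - [[17,-7,-25],[0,0,0],0.5]
    - [[17,-7,-25],[0,0,0],0.5]
    - [[17,-7,-25],[0,0,0],0.5]
    - [[17,-7,-25],[0,0,0],0.5]

```text
t: 6.72
tool_pos: [0.4994, -0.001, 0.2494]
tool_rot: [-1.205, 1.212, 1.208]
contact_force: [-0.3, -0.4, 0.5]
opening: 0.0428
```

Run:
```python
from fit import *
trays()
look("w4",[("tray1",0)])
plan()
```

```text
conf 0.69 sat 84 xy 0.7634 0.3423 yaw 14.1 iou 0.90
conf 0.62 sat 5 xy 0.5036 0.0631 yaw 13.9 iou 0.92
conf 0.61 sat 7 xy 0.6357 0.0359 yaw 10.9 iou 0.81
conf 0.58 sat 6 xy 0.5024 -0.0645 yaw -1.8 iou 0.92
conf 0.57 sat 56 xy 0.8645 0.1560 yaw -42.6 iou 0.05
conf 0.41 sat 8 xy 0.4303 -0.2791 yaw 37.4 iou 0.10
tray1 0.93 [265.8 165.1] [ 0.5027 -0.0653]
tray1 0.8 [349.6 265.4] [0.6341 0.0346]
tray1 0.72 [378.1 168.3] [0.5066 0.0642]
tray1 0.66 [555.2 342.6] [0.7662 0.34  ]
tray1 0.45 [ 14.7 245.1] [ 0.6078 -0.4057]
t 6.92 pos [0.5002 0.0006 0.2518] q [-0.15 -0.26  1.89  0.    1.5  -1.72] F [-0.7  0.7  0.1] op 0.0428
```

View pics/w4.png

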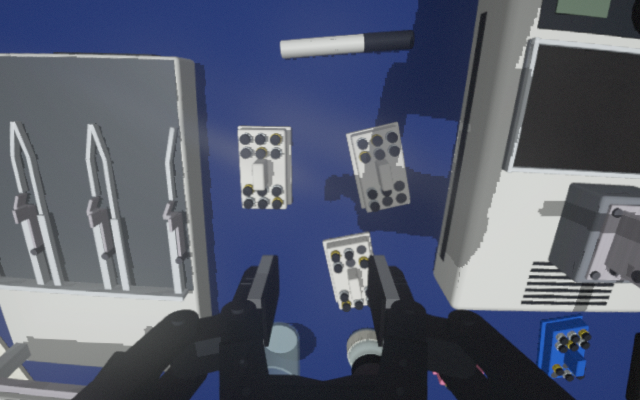

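The three white trays are clear in w4: (265,168), (379,168) and (349,270). The last is beside the cap jar and partly behind a finger. I start with the one at (379,168).

Run:
```python
from fit import *
plan(((.504,.0635,.11),104),((.504,.0635,.046),104),((.504,.0635,.20),104),((.4386,.3404,.19),87.3))
go(((.504,.0635,.11),104),((.504,.0635,.046),104))
```

```text
t 6.92 pos [0.5002 0.0006 0.2518] q [-0.15 -0.26  1.89  0.    1.5  -1.72] F [-0.7  0.7  0.1] op 0.0428
  shift [14.18, -0.34, 6.29] turn [-14.0, -0.0, 0.1] rows 3.7
  shift [6.4, 0.0, -0.0] turn [0.0, 0.0, 0.0] rows 1.5
  shift [-15.4, 0.0, 0.0] turn [0.0, 0.0, 0.0] rows 3.7
  shift [1.0, -0.35, 28.45] turn [16.7, -0.0, -0.0] rows 6.8
t 6.92 pos [0.5002 0.0006 0.2518] F [-0.7  0.7  0.1] op 0.0428
  shift [14.18, -0.34, 6.29] turn [-14.0, -0.0, 0.1]
  shift [20.58, -0.33, 6.29] turn [-14.0, -0.0, 0.1]
```

Request:
step_arm:
  moves:
    - [[7,-0.3,6.3],[-14,0,0],0.5]
    - [[14,-0.3,6.3],[-14,0,0],0.5]
    - [[14,-0.3,6.3],[-14,0,0],0.5]
    - [[14,-0.3,6.3],[-14,0,0],0.5]
    - [[14,-0.3,6.3],[-14,0,0],0.5]
    - [[14.2,-0.3,6.3],[-14,0,0],0.5]
    - [[16.5,-0.3,6.3],[-14,0,0],0.5]
    - [[18.5,-0.3,6.3],[-14,0,0],0.5]
    - [[20,-0.3,6.3],[-14,0,0],0.5]
    - [[20.4,-0.3,6.3],[-14,0,0],0.5]
  grip_force: 60

```text
t: 7.75
tool_pos: [0.5047, 0.0633, 0.0488]
tool_rot: [-1.39, 1.081, 1.384]
contact_force: [-1.0, -0.3, 0.1]
opening: 0.0423
```

Request:
step_arm:
  moves:
    - [[0,0,0],[0,0,0],0]
    - [[0,0,0],[0,0,0],0]
    - [[0,0,0],[0,0,0],0]
    - [[0,0,0],[0,0,0],0]
    - [[0,0,0],[0,0,0],0]
    - [[-2,0,0],[0,0,0],0]
    - [[-6,0,0],[0,0,0],0]
    - [[-10,0,0],[0,0,0],0]
    - [[-14,0,0],[0,0,0],0]
    - [[-15,0,0],[0,0,0],0]
  grip_force: 60

```text
t: 8.58
tool_pos: [0.5077, 0.0633, 0.2077]
tool_rot: [-1.397, 1.072, 1.372]
contact_force: [2.1, 0.5, 0.1]
opening: 0.0102
```

Run:
```python
from fit import *
im=look("w5",[("tray1",.15)])
plan(((.4386,.3404,.19),87.3))
```

```text
tray1 0.92 [195.5 131.9] [ 0.466  -0.0186]
tray1 0.91 [322.3 233.8] [0.5083 0.0631]
tray1 0.66 [273.7 269.1] [0.5397 0.0394]
t 8.68 pos [0.5062 0.0633 0.2033] q [-0.02 -0.2   1.93 -0.    1.4  -1.84] F [-0.5 -0.5 -1.6] op 0.0106
  shift [1.23, -0.14, 28.53] turn [16.7, -0.1, 0.7] rows 6.8
```

View pics/w5.png

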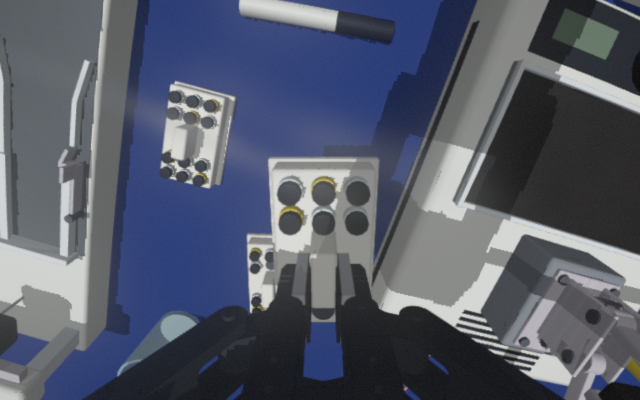

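Tray A is held square and centred at (323,230). Next it goes to the mat's +y slot, passing in front of the bar.

Run:
```python
from fit import *
go(((.43,.12,.20),95),((.4376,.3404,.19),87.3),((.4376,.3404,.14),87.3))
```

```text
t 8.68 pos [0.5062 0.0633 0.2033] F [-0.5 -0.5 -1.6] op 0.0106
  shift [0.23, 6.03, 7.35] turn [9.0, -0.1, 0.7]
  shift [1.23, -0.04, 28.56] turn [16.7, -0.1, 0.7]
  shift [6.23, 0.02, 28.57] turn [16.7, -0.1, 0.7]
```

Request:
step_arm:
  moves:
    - [[0.2,4,5],[6,0,0],0]
    - [[0.2,6,7.4],[9,0,0.7],0]
    - [[0.2,6,7.4],[9,0,0.7],0]
    - [[0.6,4.5,11],[12,0,0.7],0]
    - [[1,3,14.7],[14,0,0.7],0]
    - [[1.2,1.5,18.5],[16.7,0,0.7],0]
    - [[1.2,0,22.5],[16.7,0,0.7],0]
    - [[1.2,0,26.5],[16.7,0,0.7],0]
    - [[1.2,0,28.6],[16.7,0,0.7],0]
    - [[1.2,0,28.6],[16.7,0,0.7],0]

```text
t: 9.52
tool_pos: [0.4347, 0.3436, 0.1872]
tool_rot: [-1.179, 1.234, 1.18]
contact_force: [-0.5, -0.4, -1.8]
opening: 0.0105
```

Run:
```python
from fit import *
im=look("w6",[("mat2",.085),("tray1",.142),("clamp_hinge",.159)])
go(((.4376,.3404,.19),87.3),((.4376,.3404,.133),87.3))
```

```text
mat2 0.9 [230.7 214.5] [0.4362 0.2756]
tray1 0.88 [ 77.5 348.5] [0.5069 0.1757]
tray1 0.84 [321.8 233.5] [0.4282 0.3433]
t 9.72 pos [0.4366 0.3395 0.1886] F [-0.2 -0.2 -1.5] op 0.0101
  shift [-0.14, -0.09, 0.09] turn [-0.0, -0.2, -0.1]
  shift [5.56, -0.1, 0.11] turn [-0.0, -0.2, -0.1]
```

View pics/w6.png

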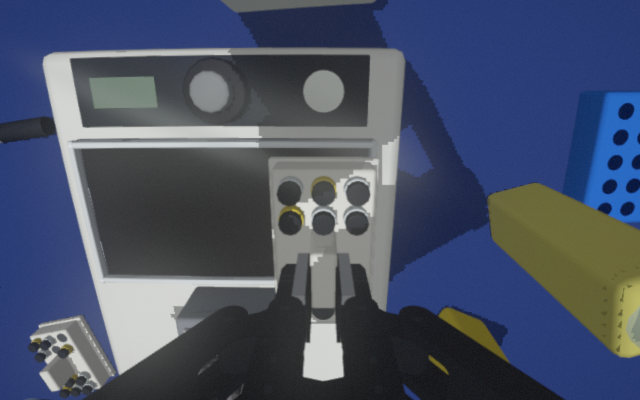

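Request:
step_arm:
  moves:
    - [[1.5,-0.1,0.1],[0,0,0],0]
    - [[3,-0.1,0.1],[0,0,0],0]
    - [[4,-0.1,0.1],[0,0,0],0]
    - [[4.5,-0.1,0.1],[0,0,0],0]
    - [[4.8,-0.1,0.1],[0,0,0],0]
    - [[5,-0.1,0.1],[0,0,0],0]
    - [[5.2,-0.1,0.1],[0,0,0],0]
    - [[5.4,-0.1,0.1],[0,0,0],0]
    - [[5.5,-0.1,0.1],[0,0,0],0]
    - [[5.5,-0.1,0.1],[0,0,0],0]

```text
t: 10.55
tool_pos: [0.4399, 0.3398, 0.1394]
tool_rot: [-1.178, 1.233, 1.17]
contact_force: [-4.6, -6.8, 19.3]
opening: 0.0101
```

Run:
```python
from fit import *
im=cams.get_image("wrist");cv2.imwrite("pics/w7.png",cv2.resize(im["pixels"][100:360,150:470],None,fx=2.3,fy=2.3))
for i in range(3):
    cams.get_image("wrist");o=ctrl.get_obs();print(o["tool_pos"].round(4),o["tool_rot"].round(3),o["contact_force"].round(1))
```

```text
[0.4399 0.3398 0.1394] [-1.178  1.232  1.17 ] [-5.5 -7.4 19.7]
[0.4399 0.3398 0.1394] [-1.178  1.232  1.17 ] [-4.1 -8.  20.2]
[0.4399 0.3398 0.1394] [-1.178  1.232  1.17 ] [-4.7 -7.5 19.4]
```

View pics/w7.png

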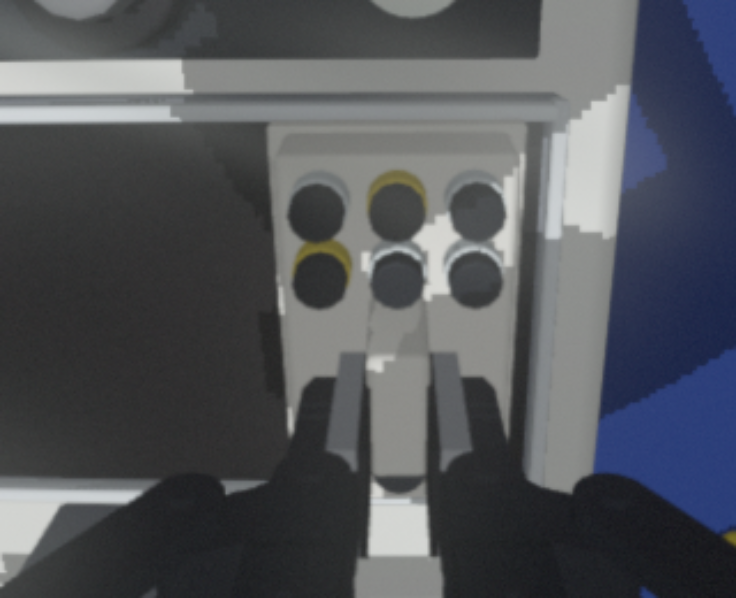

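Run:
```python
from fit import *
import pickle
im=cams.get_image("wrist");f=lambda u,v:(150+u/2.3,100+v/2.3)
P=[f(150,97),f(150,122),f(150,480),f(150,490),f(400,125),f(268,125),f(525,125),f(527,200),f(543,200)]
for n,p,z in zip(["rim top near","mat near","mat far","rim far top","flange","flL","flR","flange right","mat right"],P,[.091,.085,.085,.091,.091,.091,.091,.091,.085]): print(n,np.round(p,1),unproj(im,p,z).round(4))
im=pickle.load(open("pics/w6.pkl","rb"))
print(unproj(im,[(83,148),(103,277),(260,277),(260,151)],.085).round(4).tolist())
for k in("w6",):
    g=cv2.cvtColor(im["pixels"],cv2.COLOR_BGR2GRAY);print(g[135:160,150].tolist(),g[268:292,150].tolist())
im=cams.get_image("wrist");g=cv2.cvtColor(im["pixels"],cv2.COLOR_BGR2GRAY);print(g[136:162,215].tolist(),g[298:322,215].tolist(),g[136:170,300].tolist())
```

```text
rim top near [215.2 142.2] [[0.3803 0.2863]]
mat near [215.2 153. ] [[0.3871 0.2834]]
mat far [215.2 308.7] [[0.4886 0.2673]]
rim far top [215.2 313. ] [[0.4874 0.2693]]
flange [323.9 154.3] [[0.3896 0.3428]]
flL [266.5 154.3] [[0.3881 0.3126]]
flR [378.3 154.3] [[0.3909 0.3713]]
flange right [379.1 187. ] [[0.4089 0.3719]]
mat right [386.1 187. ] [[0.4109 0.3768]]
[[0.3822, 0.1764], [0.486, 0.1638], [0.4896, 0.2917], [0.3904, 0.302]]
[211, 211, 200, 152, 116, 128, 141, 175, 205, 212, 210, 202, 169, 92, 71, 71, 72, 71, 72, 70, 71, 71, 68, 69, 69] [72, 71, 73, 74, 74, 73, 78, 103, 119, 130, 151, 187, 206, 209, 206, 209, 211, 212, 212, 211, 212, 211, 211, 211]
[200, 200, 199, 197, 164, 121, 116, 123, 125, 137, 181, 196, 200, 201, 200, 199, 179, 110, 81, 79, 77, 73, 74, 72, 72, 72] [46, 49, 49, 50, 50, 49, 50, 51, 50, 55, 80, 102, 106, 92, 61, 44, 38, 36, 37, 37, 35, 36, 39, 36] [136, 135, 136, 128, 99, 86, 89, 97, 110, 123, 136, 139, 138, 137, 135, 133, 123, 123, 129, 139, 139, 131, 121, 120, 119, 121, 120, 122, 122, 123, 126, 131, 137, 140]
```

The tray's front edge (x≈.390) sits on the near rim: it is held about 5 mm behind the TCP. I'll lift it, shift about 6 mm towards the clamp, and lower it again.

Request:
step_arm:
  moves:
    - [[-1,0,0],[0,0,0],0]
    - [[-1.2,0,0],[0,0,0],0]
    - [[-1.2,-0.3,-0.1],[0,0,0],0]
    - [[-1.2,-0.6,-0.2],[0,0,0],0]
    - [[-1.2,-0.6,-0.2],[0,0,0],0]
    - [[-0.6,-0.6,-0.2],[0,0,0],0]
    - [[-0.2,-0.6,-0.2],[0,0,0],0]
    - [[0.1,-0.6,-0.2],[0,0,0],0]
    - [[0.3,-0.6,-0.2],[0,0,0],0]
    - [[0.4,-0.6,-0.2],[0,0,0],0]

```text
t: 11.68
tool_pos: [0.4455, 0.3378, 0.1384]
tool_rot: [-1.178, 1.234, 1.171]
contact_force: [-11.8, -6.1, 21.3]
opening: 0.0107
```

Run:
```python
from fit import *
im=cams.get_image("wrist");cv2.imwrite("pics/w8.png",cv2.resize(im["pixels"][120:340,190:450],None,fx=3,fy=2.7))
o=ctrl.get_obs();print(o["tool_pos"],o["contact_force"],o["wrist_torque"],R.from_rotvec(o["tool_rot"]).as_matrix()[:,0].round(4))
```

```text
[0.44559286 0.33779572 0.13845925] [-8.2076103  -3.48711005 15.33508421] [-0.60094416  0.94572323 -0.10570056] [ 0.0011 -0.0046 -1.    ]
```

View pics/w8.png

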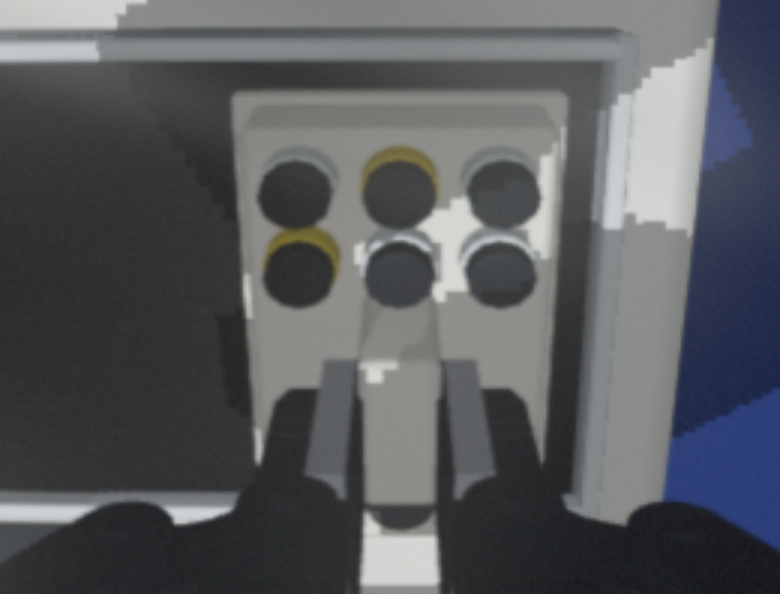

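The tray is now centred in its slot, with gaps of about 6 mm at the near rim and at the right rim. I'm releasing it.

Request:
step_arm:
  moves:
    - [[-0.2,0,0],[0,0,0],0]
    - [[-0.2,0,0],[0,0,0],0.35]
    - [[-0.2,0,0],[0,0,0],0.35]
    - [[-0.2,0,0],[0,0,0],0.35]
    - [[-0.2,0,0],[0,0,0],0.35]
    - [[-1.5,0,0],[0,0,0],0.35]
    - [[-3,0,0],[0,0,0],0.35]
    - [[-6,0,0],[0,0,0],0.4]
    - [[-8,0,0],[0,0,0],0.5]
    - [[-8,0,0],[0,0,0],0.5]

```text
t: 12.57
tool_pos: [0.448, 0.3396, 0.2253]
tool_rot: [-1.178, 1.223, 1.167]
contact_force: [0.6, -0.1, 0.9]
opening: 0.0425
```

Run:
```python
from fit import *
look("w9",[("tray1",.085),("mat2",.085)])
go(((.43,.15,.22),88),((.48,.03,.22),88))
```

```text
tray1 0.83 [100.6 313.9] [0.5651 0.1139]
tray1 0.76 [321.1 182.1] [0.4403 0.3389]
tray1 0.56 [332.8 385. ] [0.6663 0.3402]
mat2 0.8 [242.6 182.8] [0.4377 0.2739]
t 12.72 pos [0.4454 0.3381 0.2186] F [-0.1  0.   0.1] op 0.0427
  shift [-0.06, 0.65, -18.86] turn [-0.7, -0.3, 0.1]
  shift [0.0, -4.92, -30.61] turn [-0.7, -0.3, 0.1]
```

Request:
step_arm:
  moves:
    - [[0,0.6,-5],[0,0,0],0.5]
    - [[0,0.6,-9],[0,0,0],0.5]
    - [[0,0.6,-13],[0,0,0],0.5]
    - [[0,0.6,-17],[0,0,0],0.5]
    - [[-1,0,-20],[0,0,0],0.5]
    - [[-2,-2,-24],[0,0,0],0.5]
    - [[-3,-4,-28],[0,0,0],0.5]
    - [[-3,-5,-31],[0,0,0],0.5]
    - [[-3,-5,-31],[0,0,0],0.5]
    - [[-3,-5,-31],[0,0,0],0.5]

```text
t: 13.55
tool_pos: [0.4803, 0.0246, 0.2486]
tool_rot: [-1.173, 1.237, 1.17]
contact_force: [0.4, 1.1, 0.9]
opening: 0.0426
```

Run:
```python
from fit import *
cams.get_image("wrist")
trays()
print(ctrl.get_obs()["tool_pos"])
```

```text
conf 0.84 sat 7 xy 0.6363 0.0365 yaw 12.3 iou 0.96
conf 0.78 sat 83 xy 0.7634 0.3427 yaw 14.0 iou 0.83
conf 0.75 sat 7 xy 0.5035 -0.0644 yaw -2.3 iou 0.91
conf 0.64 sat 4 xy 0.4656 0.4221 yaw -3.6 iou 0.93
[0.47978996 0.02715435 0.24870602]
```

Run:
```python
from fit import *
go(((.633,.0355,.11),101.5),((.633,.0355,.046),101.5))
```

```text
t 13.70 pos [0.4798 0.0272 0.2487] F [0.4 0.  0.2] op 0.0425
  shift [13.85, -15.28, 1.6] turn [-14.2, -0.2, -0.1]
  shift [20.25, -15.29, 1.62] turn [-14.2, -0.2, -0.1]
```

Request:
step_arm:
  moves:
    - [[3,-4,0.4],[-7,0,0],0.5]
    - [[6,-8,0.8],[-14,0,0],0.5]
    - [[9,-12,1.2],[-14,0,0],0.5]
    - [[11,-15.3,1.6],[-14.2,0,0],0.5]
    - [[13,-15.3,1.6],[-14.2,0,0],0.5]
    - [[14,-15.3,1.6],[-14.2,-0.2,0],0.5]
    - [[16,-15.3,1.6],[-14.2,-0.2,0],0.5]
    - [[18,-15.3,1.6],[-14.2,-0.2,0],0.5]
    - [[19.5,-15.3,1.6],[-14.2,-0.2,0],0.5]
    - [[20.2,-15.3,1.6],[-14.2,-0.2,0],0.5]
  grip_force: 60

```text
t: 14.53
tool_pos: [0.6309, 0.0367, 0.0438]
tool_rot: [-1.354, 1.11, 1.362]
contact_force: [-0.6, 0.0, 0.8]
opening: 0.0427
```

Request:
step_arm:
  moves:
    - [[0.1,0,0],[0,0,0],0.4]
    - [[0.1,0,0],[0,0,0],0]
    - [[0.1,0,0],[0,0,0],0]
    - [[0.1,0,0],[0,0,0],0]
    - [[0.1,0,0],[0,0,0],0]
    - [[0.1,0,0],[0,0,0],0]
    - [[-2,0,0],[0,0,0],0]
    - [[-6,0,0],[0,0,0],0]
    - [[-10,0,0],[0,0,0],0]
    - [[-14,0,0],[0,0,0],0]

```text
t: 15.37
tool_pos: [0.6308, 0.0366, 0.1845]
tool_rot: [-1.353, 1.111, 1.363]
contact_force: [1.5, 0.2, -1.1]
opening: 0.0111
```

Run:
```python
from fit import *
go(((.46,.06,.20),95),((.425,.13,.20),90),((.440,.2742,.195),87.3))
```

```text
t 15.37 pos [0.6308 0.0366 0.1845] F [ 1.5  0.2 -1.1] op 0.0111
  shift [-1.42, 16.27, 5.74] turn [6.6, 0.1, -0.4]
  shift [-1.4, 18.29, 13.3] turn [11.6, 0.0, -0.4]
  shift [-0.91, 13.9, 27.12] turn [14.3, 0.0, -0.4]
```

Request:
step_arm:
  moves:
    - [[-1.4,4,1.4],[2,0,0],0]
    - [[-1.4,8,2.9],[4,0,0],0]
    - [[-1.4,12,4.3],[6.6,0,0],0]
    - [[-1.4,16,5.7],[6.6,0,-0.4],0]
    - [[-1.4,17.2,9.5],[9,0,-0.4],0]
    - [[-1.4,18.3,13.3],[11.6,0,-0.4],0]
    - [[-1.2,17,17],[13,0,-0.4],0]
    - [[-1,15.8,20.5],[14.3,0,-0.4],0]
    - [[-0.9,14.5,24.3],[14.3,0,-0.4],0]
    - [[-0.9,13.9,27.1],[14.3,0,-0.4],0]

```text
t: 16.2
tool_pos: [0.4398, 0.2766, 0.1949]
tool_rot: [-1.175, 1.229, 1.176]
contact_force: [-0.3, 0.9, -1.5]
opening: 0.0106
```

Request:
step_arm:
  moves:
    - [[0,0,0],[0,0,0],0]
    - [[0,0,0],[0,0,0],0]
    - [[0,0,0],[0,0,0],0]
    - [[0,0,0],[0,0,0],0]
    - [[0,0,0],[0,0,0],0]
    - [[0,0,0],[0,0,0],0]
    - [[0,0,0],[0,0,0],0]
    - [[0,0,0],[0,0,0],0]
    - [[0,0,0],[0,0,0],0]
    - [[0,0,0],[0,0,0],0]

```text
t: 17.03
tool_pos: [0.4398, 0.2764, 0.1949]
tool_rot: [-1.174, 1.229, 1.176]
contact_force: [0.3, -0.3, -1.6]
opening: 0.0111
```

Run:
```python
from fit import *
im=cams.get_image("wrist")
cv2.imwrite("pics/w10.png",cv2.resize(im["pixels"][90:340,130:470],None,fx=2.2,fy=2.2))
g=cv2.cvtColor(im["pixels"],cv2.COLOR_BGR2GRAY);
for d in finder.tip_of("wrist","tray1"): print(d["conf"],np.round(d["at"],1),unproj(im,d["at"],.15).round(4))
go(((.440,.2742,.195),87.3),((.440,.2742,.134),87.3))
```

```text
0.84 [325.7 249.3] [[0.4433 0.2781]]
0.78 [404.2 202.4] [[0.417  0.3219]]
0.74 [ 21.  244.2] [[0.4329 0.0977]]
0.32 [568.5 199.9] [[0.4198 0.4143]]
t 17.13 pos [0.4398 0.2765 0.1949] F [-0.1  0.5 -1.7] op 0.0106
  shift [-0.01, -0.03, -0.23] turn [0.1, 0.1, -0.0]
  shift [6.09, -0.03, -0.24] turn [0.1, 0.1, -0.0]
```

View pics/w10.png

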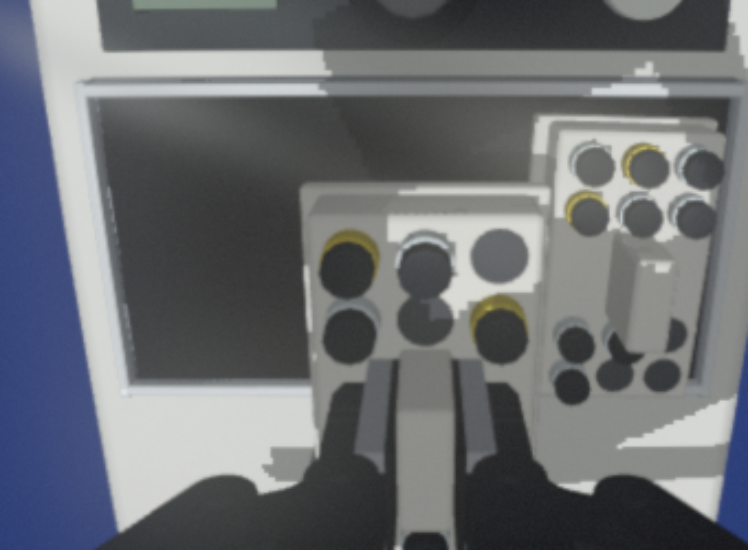

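Run:
```python
from fit import *
im=cams.get_image("wrist");f=lambda u,v:(130+u/2.2,90+v/2.2)
print("held front L,R",unproj(im,[f(303,186),f(548,190)],.155).round(4).tolist())
print("A front L,R",unproj(im,[f(535,118),f(716,122)],.091).round(4).tolist())
print("mat near L R, far L",unproj(im,[f(104,97),f(728,97),f(132,380)],.085).round(4).tolist())
```

```text
held front L,R [[0.3967, 0.2505], [0.4003, 0.3074]]
A front L,R [[0.3944, 0.3135], [0.398, 0.3708]]
mat near L R, far L [[0.3821, 0.1768], [0.3912, 0.3764], [0.4842, 0.1678]]
```

Request:
step_arm:
  moves:
    - [[1,0.5,-0.3],[0,0,0],0]
    - [[2,0.5,-0.3],[0,0,0],0]
    - [[3,0.5,-0.3],[0,0,0],0]
    - [[4,0.5,-0.3],[0,0,0],0]
    - [[5,0.5,-0.3],[0,0,0],0]
    - [[5.4,0.5,-0.3],[0,0,0],0]
    - [[5.7,0.5,-0.3],[0,0,0],0]
    - [[5.9,0.5,-0.3],[0,0,0],0]
    - [[6.1,0.5,-0.3],[0,0,0],0]
    - [[6.1,0.5,-0.3],[0,0,0],0]

```text
t: 18.02
tool_pos: [0.4348, 0.2739, 0.1339]
tool_rot: [-1.175, 1.229, 1.176]
contact_force: [-0.6, -0.3, -0.8]
opening: 0.0108
```

Request:
step_arm:
  moves:
    - [[0.1,0,0],[0,0,0],0]
    - [[0.2,0,0],[0,0,0],0]
    - [[0.3,0,0],[0,0,0],0]
    - [[0.4,0,0],[0,0,0],0]
    - [[0.5,0,0],[0,0,0],0]
    - [[0.5,0,0],[0,0,0],0]
    - [[0.5,0,0],[0,0,0],0]
    - [[0.5,0,0],[0,0,0],0]
    - [[0.5,0,0],[0,0,0],0]
    - [[0.5,0,0],[0,0,0],0]

```text
t: 18.85
tool_pos: [0.4349, 0.274, 0.1291]
tool_rot: [-1.175, 1.229, 1.176]
contact_force: [0.0, -0.4, 1.4]
opening: 0.011
```

Run:
```python
from fit import *
im=cams.get_image("wrist")
cv2.imwrite("pics/w11.png",cv2.resize(im["pixels"][120:360,150:470],None,fx=2.2,fy=2.2))
for d in finder.tip_of("wrist","tray1"): print(d["conf"],np.round(d["at"],1),unproj(im,d["at"],.085).round(4))
o=ctrl.get_obs();print(o["tool_pos"],o["contact_force"])
```

```text
0.86 [320.4 248.1] [[0.4371 0.2728]]
0.64 [436.1 248.7] [[0.4407 0.3386]]
[0.43491047 0.27401039 0.12911306] [ 0.2957342  -0.34598483  0.99426124]
```

View pics/w11.png

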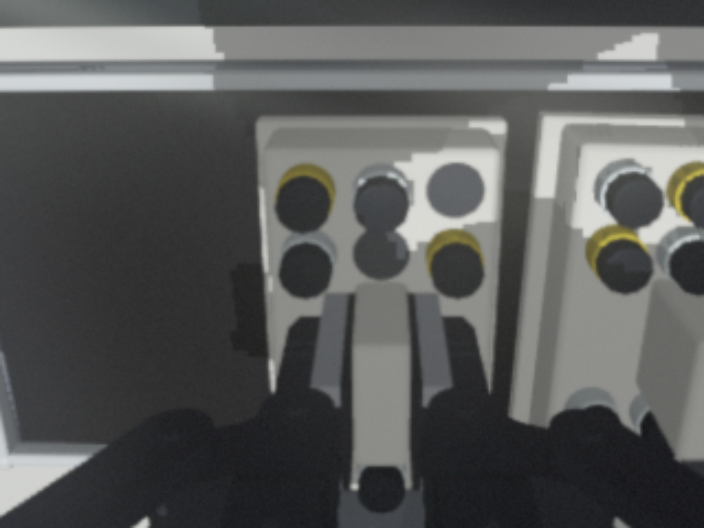

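Tray C rests on the mat at about (.437,.273), aligned beside tray A, with light contact. I'll release it and go for tray B.

Request:
step_arm:
  moves:
    - [[0,0,0],[0,0,0],0.3]
    - [[0,0,0],[0,0,0],0.35]
    - [[0,0,0],[0,0,0],0.35]
    - [[0,0,0],[0,0,0],0.35]
    - [[-1.5,0,0],[0,0,0],0.35]
    - [[-3.5,0,0],[0,0,0],0.35]
    - [[-7,0,0],[0,0,0],0.4]
    - [[-10,0,-3],[0,0,0],0.5]
    - [[-11,0,-7],[0,0,0],0.5]
    - [[-11,0,-11],[0,0,0],0.5]

```text
t: 19.78
tool_pos: [0.4316, 0.1637, 0.2437]
tool_rot: [-1.18, 1.22, 1.173]
contact_force: [1.2, -0.3, 0.2]
opening: 0.0429
```

Run:
```python
from fit import *
trays()
go(((.47,-.03,.24),88))
```

```text
conf 0.95 sat 6 xy 0.5028 -0.0653 yaw -2.6 iou 0.91
conf 0.81 sat 6 xy 0.4574 0.3891 yaw -1.9 iou 0.67
conf 0.68 sat 48 xy 0.7590 0.1866 yaw 89.9 iou 0.16
conf 0.66 sat 5 xy 0.4547 0.3116 yaw -2.2 iou 0.67
conf 0.57 sat 107 xy 0.8127 0.3239 yaw 37.5 iou 0.26
t 19.88 pos [0.4305 0.1602 0.2403] F [-0.5  0.7  0.1] op 0.0424
  shift [0.03, -4.92, -18.79] turn [-0.9, 0.0, 0.2]
```

Run:
```python
from fit import *
go(((.500,-.065,.11),87.8),((.500,-.065,.046),87.8))
```

```text
t 19.88 pos [0.4305 0.1602 0.2403] F [-0.5  0.7  0.1] op 0.0424
  shift [13.04, -8.05, -22.14] turn [-0.7, 0.0, 0.2]
  shift [19.44, -8.03, -22.15] turn [-0.7, 0.0, 0.2]
```

Request:
step_arm:
  moves:
    - [[0,-1.4,-4],[0,0,0],0.5]
    - [[1,-2.8,-8],[0,0,0],0.5]
    - [[3,-4.2,-12],[0,0,0],0.5]
    - [[6,-6,-15],[0,0,0],0.5]
    - [[9,-7,-18],[0,0,0],0.5]
    - [[11,-8,-21],[-0.7,0,0.2],0.5]
    - [[13,-8,-22.1],[-0.7,0,0.2],0.5]
    - [[15.5,-8,-22.1],[-0.7,0,0.2],0.5]
    - [[17.5,-8,-22.1],[-0.7,0,0.2],0.5]
    - [[19.3,-8,-22.1],[-0.7,0,0.2],0.5]

```text
t: 20.72
tool_pos: [0.4991, -0.0645, 0.0452]
tool_rot: [-1.178, 1.228, 1.182]
contact_force: [1.6, 0.4, 0.5]
opening: 0.0428
```

Request:
step_arm:
  moves:
    - [[0,0,0],[0,0,0],0.4]
    - [[0,0,0],[0,0,0],0]
    - [[0,0,0],[0,0,0],0]
    - [[0,0,0],[0,0,0],0]
    - [[0,0,0],[0,0,0],0]
    - [[0,0,0],[0,0,0],0]
    - [[-2,0,0],[0,0,0],0]
    - [[-6,0,0],[0,0,0],0]
    - [[-10,0,0],[0,0,0],0]
    - [[-14,0,0],[0,0,0],0]

```text
t: 21.55
tool_pos: [0.4987, -0.0644, 0.1867]
tool_rot: [-1.177, 1.228, 1.183]
contact_force: [0.8, -0.7, -0.9]
opening: 0.0109
```

Run:
```python
from fit import *
go(((.43,.03,.20),87.5),((.432,.2083,.195),87.3))
```

```text
t 21.55 pos [ 0.4987 -0.0644  0.1867] F [ 0.8 -0.7 -0.9] op 0.0109
  shift [-1.29, 7.24, 9.16] turn [0.2, 0.1, -0.2]
  shift [-0.76, 7.75, 26.98] turn [0.4, 0.1, -0.2]
```

Request:
step_arm:
  moves:
    - [[-0.8,2.5,3.2],[0,0,0],0]
    - [[-1.3,5,6.3],[0,0,0],0]
    - [[-1.3,7.2,9.2],[0,0,0],0]
    - [[-1.2,7.3,13],[0.2,0,-0.2],0]
    - [[-1,7.4,17],[0.4,0,-0.2],0]
    - [[-0.9,7.5,21],[0.4,0,-0.2],0]
    - [[-0.8,7.7,25],[0.4,0,-0.2],0]
    - [[-0.8,7.7,27],[0.4,0,-0.2],0]
    - [[-0.8,7.7,27],[0.4,0,-0.2],0]
    - [[-0.8,7.7,27],[0.4,0,-0.2],0]

```text
t: 22.38
tool_pos: [0.4321, 0.2093, 0.1955]
tool_rot: [-1.176, 1.228, 1.177]
contact_force: [-0.8, -0.9, -2.3]
opening: 0.0107
```

Run:
```python
from fit import *
cams.get_image("wrist");cams.get_image("wrist")
im=cams.get_image("wrist")
cv2.imwrite("pics/w12.png",cv2.resize(im["pixels"][90:340,130:470],None,fx=2.2,fy=2.2))
go(((.434,.2083,.195),87.3))
```

```text
t 22.53 pos [0.4326 0.2076 0.1954] F [ 0.6 -0.2 -1.7] op 0.0106
  shift [0.04, -0.14, 0.08] turn [-0.1, 0.1, 0.1]
```

View pics/w12.png

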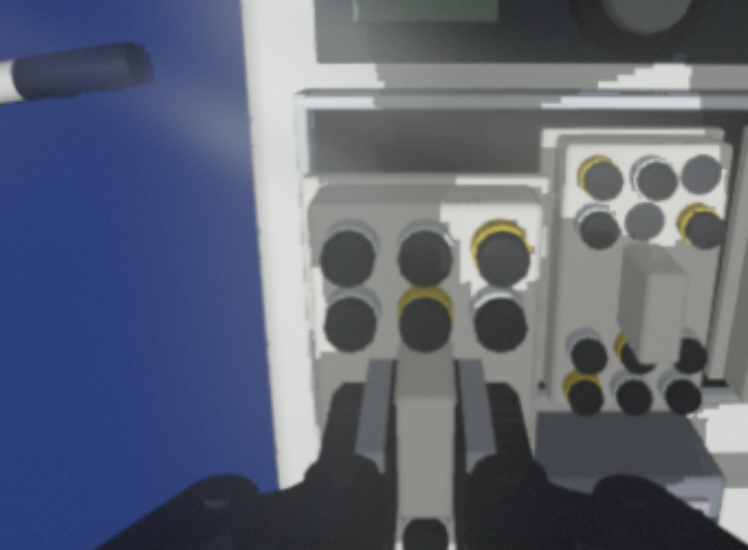

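Run:
```python
from fit import *
im=cams.get_image("wrist");f=lambda u,v:(130+u/2.2,90+v/2.2)
a=unproj(im,[f(304,177),f(547,181)],.155);print("held front L,R",a.round(4).tolist(),"centre",(a.mean(0)+.045*np.array([.9989,-.047])).round(4))
a=unproj(im,[f(543,130),f(723,133)],.091);print("C front L,R",a.round(4).tolist(),"centre",(a.mean(0)+.045*np.array([.9989,-.047])).round(4))
print("mat near L",unproj(im,[f(312,110)],.085).round(4).tolist())
print(ctrl.get_obs()["tool_pos"])
```

```text
held front L,R [[0.3875, 0.1821], [0.3912, 0.2384]] centre [0.4343 0.2081]
C front L,R [[0.3914, 0.2473], [0.3949, 0.3047]] centre [0.4381 0.2739]
mat near L [[0.3825, 0.1744]]
[0.43263579 0.20743672 0.19541704]
```

Request:
step_arm:
  moves:
    - [[1.5,0,0],[0,0,0],0]
    - [[3,0,0],[0,0,0],0]
    - [[4.5,0,0],[0,0,0],0]
    - [[5.3,0,0],[0,0,0],0]
    - [[5.8,0,0],[0,0,0],0]
    - [[6,0,0],[0,0,0],0]
    - [[6.2,0,0],[0,0,0],0]
    - [[6.4,0,0],[0,0,0],0]
    - [[6.5,0,0],[0,0,0],0]
    - [[6.5,0,0],[0,0,0],0]

```text
t: 23.42
tool_pos: [0.4331, 0.2077, 0.1311]
tool_rot: [-1.173, 1.229, 1.173]
contact_force: [-0.6, -0.4, -1.2]
opening: 0.0108
```

Request:
step_arm:
  moves:
    - [[0.1,0,0],[0,0,0],0]
    - [[0.2,0,0],[0,0,0],0]
    - [[0.25,0,0],[0,0,0],0]
    - [[0.3,0,0],[0,0,0],0.1]
    - [[0.3,0,0],[0,0,0],0.35]
    - [[0.3,0,0],[0,0,0],0.35]
    - [[0.3,0,0],[0,0,0],0.35]
    - [[-1,0,0],[0,0,0],0.35]
    - [[-3,0,0],[0,0,0],0.35]
    - [[-6,0,0],[0,0,0],0.35]

```text
t: 24.25
tool_pos: [0.4311, 0.207, 0.1886]
tool_rot: [-1.172, 1.235, 1.176]
contact_force: [0.2, -0.6, -0.8]
opening: 0.0296
```

Run:
```python
from fit import *
cams.get_image("wrist")
im=cams.get_image("wrist")
for d in finder.tip_of("wrist","tray1"): print(d["conf"],np.round(d["at"],1),unproj(im,d["at"],.085).round(4))
i2=cams.get_image("scene")
for n,z in(("clamp_grip",.181),("clamp_hinge",.159),("tray1",.085)):
    for d in finder.tip_of("scene",n): print("scene",n,d["conf"],unproj(i2,d["at"],z).round(4))
i3=cams.get_image("top");cv2.imwrite("pics/t1.png",cv2.resize(i3["pixels"][120:280,170:350],None,fx=4,fy=3.7))
go()
```

```text
0.98 [319.1 200.8] [[0.4338 0.2062]]
0.94 [490.8 202.9] [[0.442  0.3376]]
0.94 [408.8 199.9] [[0.4364 0.274 ]]
scene clamp_grip 0.49 [[0.6293 0.2634]]
scene clamp_hinge 0.59 [[0.5605 0.2716]]
scene tray1 0.98 [[0.442  0.3403]]
scene tray1 0.98 [[0.7931 0.2391]]
scene tray1 0.9 [[0.7827 0.3635]]
scene tray1 0.78 [[0.4305 0.2698]]
scene tray1 0.63 [[0.4416 0.2189]]
t 24.65 pos [0.4322 0.2073 0.1894] F [ 0.  -0.  -0.8] op 0.0299
```

View pics/t1.png

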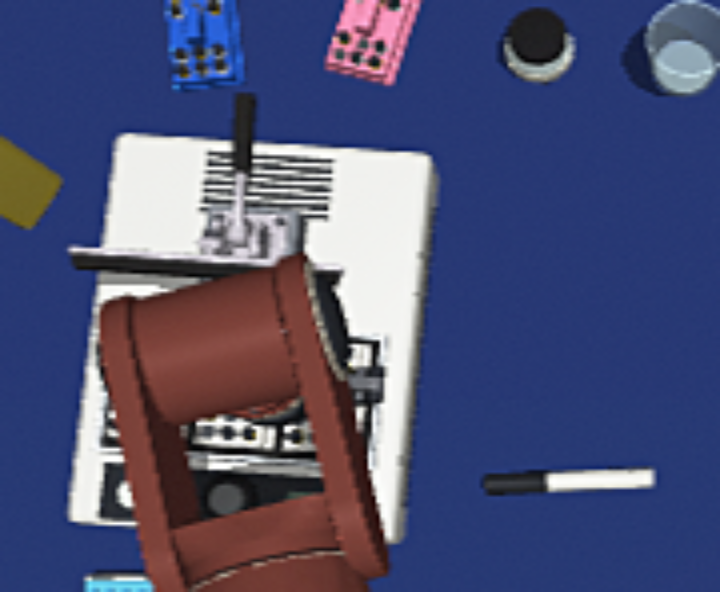

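All three trays stand on the mat at about (.434,.207), (.437,.274) and (.441,.339). The handle lies back with its sleeve at about (.630,.265). I'll go over the bar with the tool tilted 25° to grip the handle.

Run:
```python
from fit import *
T=down(np.radians(87.3))*R.from_rotvec([0,0,np.radians(25)]);print(T.as_matrix().round(2))
i=cams.get_image("top");print("bar",unproj(i,[(170+75/4,120+258/3.7),(170+340/4,120+275/3.7)],.25))
go(((.432,.207,.38),87.3),((.56,.24,.39),T),((.685,.263,.37),T))
plan(((.685,.263,.37),T),((.680,.2625,.290),T),((.630,.2648,.181),T))
```

```text
[[-0.42 -0.91  0.05]
 [ 0.02  0.04  1.  ]
 [-0.91  0.42 -0.  ]]
bar [[0.51764312 0.35399772]
 [0.50988489 0.17524115]]
t 24.70 pos [0.4322 0.2073 0.1895] F [ 0.2 -0.3 -0.5] op 0.0299
  shift [-19.05, 0.03, -0.02] turn [-0.1, 0.1, -0.0]
  shift [-20.05, -12.6, 3.9] turn [-0.1, 0.1, 25.0]
  shift [-18.05, -24.97, 6.8] turn [-0.1, 0.1, 25.0]
t 24.70 pos [0.4322 0.2073 0.1895] q [ 0.29 -0.26  2.    0.    1.4  -1.23] F [ 0.2 -0.3 -0.5] op 0.0299
  shift [-18.05, -24.97, 6.8] turn [-0.1, 0.1, 25.0] rows 7.6
  shift [7.46, -2.93, -0.07] turn [0.0, 0.0, 0.0] rows 1.9
  shift [11.99, -0.07, -0.01] turn [0.0, 0.0, 0.0] rows 2.9
```

Request:
step_arm:
  moves:
    - [[-4,0,0],[0,0,0],0.5]
    - [[-8,0,0],[0,0,0],0.5]
    - [[-12,0,0],[0,0,0],0.5]
    - [[-16,0,0],[0,0,0],0.5]
    - [[-20,0,0],[0,0,0],0.5]
    - [[-20,-4,1.2],[0,0,6],0.5]
    - [[-20,-8,2.4],[0,0,12],0.5]
    - [[-20,-12,3.6],[0,0,18],0.5]
    - [[-20,-16,4.8],[0,0,24],0.5]
    - [[-20,-20,5.8],[0,0,25],0.5]

```text
t: 25.53
tool_pos: [0.6265, 0.2529, 0.3859]
tool_rot: [-0.921, 1.542, 1.494]
contact_force: [0.6, -0.1, -0.1]
opening: 0.0422
```

Run:
```python
from fit import *
T=down(np.radians(87.3))*R.from_rotvec([0,0,np.radians(25)])
go(((.685,.263,.37),T),((.680,.2625,.290),T),((.630,.2648,.181),T))
```

```text
t 25.53 pos [0.6265 0.2529 0.3859] F [ 0.6 -0.1 -0.1] op 0.0422
  shift [-1.06, -5.91, 1.3] turn [-0.1, 0.0, -0.5]
  shift [6.38, -8.9, 1.22] turn [-0.1, 0.0, -0.5]
  shift [18.37, -9.07, 1.21] turn [-0.1, 0.0, -0.5]
```

Request:
step_arm:
  moves:
    - [[-1,-4,1.2],[0,0,0],0.5]
    - [[0,-7,1.2],[0,0,0],0.5]
    - [[3,-9,1.2],[0,0,0],0.5]
    - [[6,-9,1.2],[0,0,0],0.5]
    - [[6.5,-9,1.2],[0,0,0],0.5]
    - [[6.5,-9,1.2],[0,0,0],0.5]
    - [[6.5,-9,1.2],[0,0,0],0.5]
    - [[6.5,-9,1.2],[0,0,0],0.5]
    - [[6.5,-9,1.2],[0,0,0],0.5]
    - [[6.5,-9,1.2],[0,0,0],0.5]

```text
t: 26.37
tool_pos: [0.6812, 0.2624, 0.2918]
tool_rot: [-0.923, 1.537, 1.491]
contact_force: [-0.4, -0.6, -0.3]
opening: 0.0425
```

Run:
```python
from fit import *
T=down(np.radians(87.3))*R.from_rotvec([0,0,np.radians(25)])
im=look("w13",[("clamp_grip",.181),("clamp_hinge",.159)])
go(((.630,.2648,.181),T))
```

```text
clamp_grip 0.7 [324.  204.5] [0.633 0.266]
clamp_hinge 0.84 [324.2 116.4] [0.5536 0.2702]
clamp_hinge 0.59 [487.5 201.4] [0.6352 0.4068]
t 26.52 pos [0.6807 0.2623 0.2898] F [-0.3 -0.5 -0.2] op 0.0427
  shift [12.0, -0.07, -0.0] turn [-0.1, 0.1, -0.4]
```

View pics/w13.png

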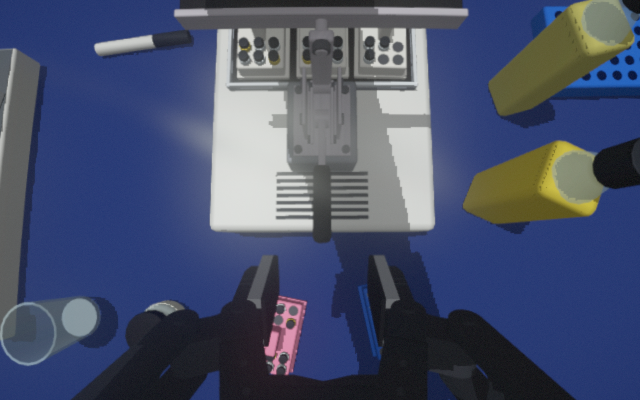

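The sleeve at (322,205) is centred between the fingers. I'll descend and pinch it.

Request:
step_arm:
  moves:
    - [[3,-0.2,0.1],[0,0,0],0.5]
    - [[6,-0.2,0.1],[0,0,0],0.5]
    - [[9,-0.2,0.1],[0,0,0],0.5]
    - [[11,-0.2,0.1],[0,0,0],0.5]
    - [[12,-0.2,0.1],[0,0,0],0.5]
    - [[12,-0.2,0.1],[0,0,0],0.1]
    - [[12,-0.2,0.1],[0,0,0],0]
    - [[12,-0.2,0.1],[0,0,0],0]
    - [[12,-0.2,0.1],[0,0,0],0]
    - [[12,-0.2,0.1],[0,0,0],0]
  grip_force: 30

```text
t: 27.35
tool_pos: [0.6318, 0.2641, 0.1818]
tool_rot: [-0.923, 1.543, 1.491]
contact_force: [-3.3, -4.5, -2.0]
opening: 0.0137
```

Run:
```python
from fit import *
T=down(np.radians(87.3))*R.from_rotvec([0,0,np.radians(25)])
o=ctrl.get_obs();p=o["tool_pos"];ex=np.array([.9989,-.047,0]);ez=np.array([0,0,1.])
h=lambda q:80*np.sin(1.30-q),lambda q:0
d=lambda q:((.08*np.sin(1.3-q)-.08*np.sin(1.3))*ex+(.08*np.cos(1.3-q)-.08*np.cos(1.3))*ez)
go(*[(p+d(q),T) for q in (.15,.3,.45,.6,.75,.9,1.05,1.2,1.35,1.45,1.55,1.62)])
```

```text
t 27.35 pos [0.6318 0.2641 0.1818] F [-3.3 -4.5 -2. ] op 0.0137
  shift [-0.84, 0.85, -0.0] turn [-0.2, -0.1, -0.4]
  shift [-1.55, 1.82, -0.01] turn [-0.2, -0.1, -0.4]
  shift [-2.11, 2.88, -0.01] turn [-0.2, -0.1, -0.4]
  shift [-2.5, 4.01, -0.02] turn [-0.2, -0.1, -0.4]
  shift [-2.72, 5.19, -0.02] turn [-0.2, -0.1, -0.4]
  shift [-2.76, 6.39, -0.03] turn [-0.2, -0.1, -0.4]
  shift [-2.62, 7.58, -0.03] turn [-0.2, -0.1, -0.4]
  shift [-2.3, 8.74, -0.04] turn [-0.2, -0.1, -0.4]
  shift [-1.81, 9.83, -0.04] turn [-0.2, -0.1, -0.4]
  shift [-1.4, 10.52, -0.04] turn [-0.2, -0.1, -0.4]
  shift [-0.92, 11.16, -0.04] turn [-0.2, -0.1, -0.4]
  shift [-0.55, 11.58, -0.04] turn [-0.2, -0.1, -0.4]
```

Request:
step_arm:
  moves:
    - [[-0.4,0.4,0],[0,0,0],0]
    - [[-0.8,0.8,0],[0,0,0],0]
    - [[-1.2,1.3,0],[0,0,0],0]
    - [[-1.55,1.8,0],[0,0,0],0]
    - [[-1.85,2.3,0],[0,0,0],0]
    - [[-2.1,2.9,0],[0,0,0],0]
    - [[-2.3,3.4,0],[0,0,0],0]
    - [[-2.5,4,0],[0,0,0],0]
    - [[-2.6,4.6,0],[0,0,0],0]
    - [[-2.7,5.2,0],[0,0,0],0]

```text
t: 28.18
tool_pos: [0.5966, 0.2657, 0.2295]
tool_rot: [-0.924, 1.542, 1.489]
contact_force: [1.1, -3.8, -6.5]
opening: 0.0135
```

Run:
```python
from fit import *
T=down(np.radians(87.3))*R.from_rotvec([0,0,np.radians(25)])
p=np.array([.6318,.2641,.1818]);ex=np.array([.9989,-.047,0]);ez=np.array([0,0,1.])
d=lambda q:((.08*np.sin(1.3-q)-.08*np.sin(1.3))*ex+(.08*np.cos(1.3-q)-.08*np.cos(1.3))*ez)
go(*[(p+d(q),T) for q in (.7,.75,.8,.9,1.0,1.1,1.2,1.3,1.4,1.5,1.55,1.62)])
```

```text
t 28.18 pos [0.5966 0.2657 0.2295] F [ 1.1 -3.8 -6.5] op 0.0135
  shift [0.14, -0.43, 0.01] turn [-0.2, -0.1, -0.2]
  shift [0.08, -0.04, 0.0] turn [-0.2, -0.1, -0.2]
  shift [0.05, 0.36, 0.0] turn [-0.2, -0.1, -0.2]
  shift [0.04, 1.16, -0.0] turn [-0.2, -0.1, -0.2]
  shift [0.11, 1.96, -0.0] turn [-0.2, -0.1, -0.2]
  shift [0.26, 2.74, -0.01] turn [-0.2, -0.1, -0.2]
  shift [0.49, 3.51, -0.01] turn [-0.2, -0.1, -0.2]
  shift [0.8, 4.25, -0.01] turn [-0.2, -0.1, -0.2]
  shift [1.17, 4.96, -0.02] turn [-0.2, -0.1, -0.2]
  shift [1.62, 5.62, -0.02] turn [-0.2, -0.1, -0.2]
  shift [1.87, 5.93, -0.02] turn [-0.2, -0.1, -0.2]
  shift [2.24, 6.35, -0.02] turn [-0.2, -0.1, -0.2]
```

Tracking well; on to the stop.

Request:
step_arm:
  moves:
    - [[0.05,0.6,0],[0,0,0],0]
    - [[0.05,1.2,0],[0,0,0],0]
    - [[0.1,2,0],[0,0,0],0]
    - [[0.3,2.7,0],[0,0,0],0]
    - [[0.5,3.5,0],[0,0,0],0]
    - [[0.8,4.3,0],[0,0,0],0]
    - [[1.2,5,0],[0,0,0],0]
    - [[1.6,5.6,0],[0,0,0],0]
    - [[1.9,6,0],[0,0,0],0]
    - [[2.2,6.4,0],[0,0,0],0]

```text
t: 29.02
tool_pos: [0.5303, 0.2688, 0.2407]
tool_rot: [-0.927, 1.538, 1.485]
contact_force: [4.4, -5.9, 2.9]
opening: 0.0134
```

Run:
```python
from fit import *
cams.get_image("wrist")
p=np.array([.6318,.2641,.1818]);ex=np.array([.9989,-.047,0])
go(); o=ctrl.get_obs();h=p-.08*np.sin(1.3)*ex-np.array([0,0,.08*np.cos(1.3)])
r=o["tool_pos"]-h;print("q",1.3-np.arctan2(r@ex,r[2]),np.hypot(r@ex,r[2]))
```

```text
t 29.07 pos [0.5294 0.2689 0.2405] F [ 2.4 -5.6  2.6] op 0.0137
q 1.6072835494326028 0.08401685088443446
```

Request:
step_arm:
  moves:
    - [[0.1,0.2,0],[0,0,0],0]
    - [[0.2,0.4,0],[0,0,0],0]
    - [[0.3,0.6,0],[0,0,0],0]
    - [[0.4,0.8,0],[0,0,0],0]
    - [[0.4,0.8,0],[0,0,0],0]
    - [[0.4,0.8,0],[0,0,0],0]
    - [[0.4,0.8,0],[0,0,0],0]
    - [[0.4,0.8,0],[0,0,0],0]
    - [[0.4,0.8,0],[0,0,0],0]
    - [[0.4,0.8,0],[0,0,0],0]

```text
t: 29.9
tool_pos: [0.5204, 0.2692, 0.2398]
tool_rot: [-0.927, 1.538, 1.485]
contact_force: [3.6, -3.8, -8.5]
opening: 0.0135
```

Run:
```python
from fit import *
im=look("w14",[("clamp_grip",.236),("clamp_hinge",.159)])
i=cams.get_image("scene")["pixels"];cv2.imwrite("pics/s2.png",np.hstack([cv2.resize(i[210:350,270:450],None,fx=2.2,fy=2.5),cv2.resize(im["pixels"][60:340,150:490],None,fx=1.15,fy=1.25)]))
```

```text
clamp_hinge 0.59 [326.8 322.9] [0.5552 0.27  ]
clamp_hinge 0.56 [391.2 170.9] [0.4541 0.3204]
```

View pics/s2.png

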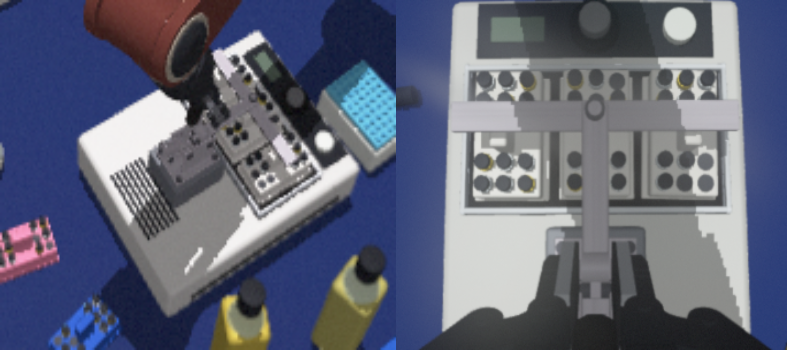

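Request:
step_arm:
  moves:
    - [[0.2,0.3,0],[0,0,0],0]
    - [[0.4,0.5,0],[0,0,0],0]
    - [[0.5,0.7,0],[0,0,0],0]
    - [[0.5,0.8,0],[0,0,0],0]
    - [[0.5,0.8,0],[0,0,0],0]
    - [[0.5,0.8,0],[0,0,0],0]
    - [[0.5,0.8,0],[0,0,0],0]
    - [[0.5,0.8,0],[0,0,0],0]
    - [[0.5,0.8,0],[0,0,0],0]
    - [[0.5,0.8,0],[0,0,0],0]

```text
t: 30.93
tool_pos: [0.5162, 0.2694, 0.2388]
tool_rot: [-0.933, 1.527, 1.472]
contact_force: [21.9, -1.7, -12.1]
opening: 0.0135
```

Fx rises to 22 N and the handle stops moving: the clamp is at its stop, and the bar lies across all three grips. I'll release and retreat.

Request:
step_arm:
  moves:
    - [[0,-0.2,0],[0,0,0],0]
    - [[0,-0.4,0],[0,0,0],0.2]
    - [[0,-0.4,0],[0,0,0],0.5]
    - [[0,-0.4,0],[0,0,0],0.5]
    - [[0,-0.4,0],[0,0,0],0.5]
    - [[0,-0.4,0],[0,0,0],0.5]
    - [[-3,-0.4,0],[0,0,0],0.5]
    - [[-6,-0.4,0],[0,0,0],0.5]
    - [[-9,-0.4,0],[0,0,0],0.5]
    - [[-12,-0.4,0],[0,0,0],0.5]

```text
t: 31.77
tool_pos: [0.5685, 0.2669, 0.3481]
tool_rot: [-0.933, 1.527, 1.473]
contact_force: [0.6, 0.7, 0.1]
opening: 0.0427
```

Run:
```python
from fit import *
im=look("w15",[("clamp_grip",.2365),("clamp_hinge",.159),("pulse_top",.095),("tray1",.085)])
go(((.43,.27,.33),87.3),((.3506,.2783,.30),87.3),((.3506,.2783,.18),87.3))
```

```text
clamp_grip 0.79 [326.3 223. ] [0.5369 0.2713]
clamp_hinge 0.66 [325.1 241.3] [0.5536 0.2699]
pulse_top 0.64 [320.9  75.1] [0.3488 0.2761]
tray1 0.84 [265.5 145.7] [0.433  0.2018]
tray1 0.77 [377.9 378.5] [0.7238 0.3247]
tray1 0.71 [370.6 149.2] [0.4446 0.3335]
tray1 0.62 [321.4 147. ] [0.4385 0.2719]
t 32.02 pos [0.5682 0.2668 0.3462] F [0.6 0.5 0.4] op 0.0426
  shift [7.12, 11.96, -0.42] turn [-0.4, 0.0, -24.1]
  shift [13.11, 18.01, -0.02] turn [-0.4, 0.0, -24.1]
  shift [24.06, 13.12, -0.01] turn [-0.4, 0.0, -24.1]
```

Request:
step_arm:
  moves:
    - [[2.4,4,0],[0,0,-6],0.3]
    - [[4.8,8,0],[0,0,-12],0]
    - [[7.1,12,0],[-0.4,0,-18],0]
    - [[10,15,0],[-0.4,0,-24.1],0]
    - [[13,18,0],[-0.4,0,-24.1],0]
    - [[13.1,18,0],[-0.4,0,-24.1],0]
    - [[16.5,16.5,0],[-0.4,0,-24.1],0]
    - [[20,15,0],[-0.4,0,-24.1],0]
    - [[24,13.1,0],[-0.4,0,-24.1],0]
    - [[24,13.1,0],[-0.4,0,-24.1],0]

```text
t: 32.85
tool_pos: [0.3445, 0.2751, 0.1697]
tool_rot: [-1.174, 1.249, 1.182]
contact_force: [-1.2, -0.1, -1.2]
opening: -0.0001
```

Run:
```python
from fit import *
cams.get_image("wrist")
im=look("w16",[("pulse_top",.095)])
cv2.imwrite("pics/w16c.png",im["pixels"])
go(((.3506,.2783,.12),87.3),((.3506,.2783,.113),87.3))
```

```text
pulse_top 0.74 [323.2 233.3] [0.3541 0.2755]
t 33.00 pos [0.3507 0.2783 0.1807] F [ 0.2 -0.1  0.5] op -0.0002
  shift [6.07, 0.01, 0.0] turn [0.0, -0.0, -0.0]
  shift [6.77, 0.01, 0.0] turn [0.0, -0.0, -0.0]
```

View pics/w16.png

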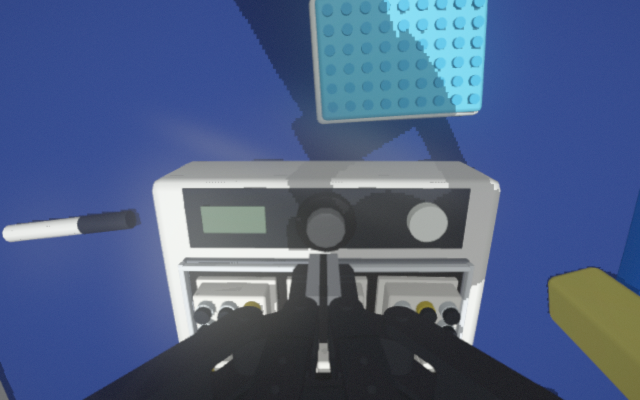

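Request:
step_arm:
  moves:
    - [[2,-0.1,-0.1],[0,0,0],0]
    - [[4,-0.1,-0.1],[0,0,0],0]
    - [[5,-0.1,-0.1],[0,0,0],0]
    - [[5.4,-0.1,-0.1],[0,0,0],0]
    - [[5.7,-0.1,-0.1],[0,0,0],0]
    - [[5.9,-0.1,-0.1],[0,0,0],0]
    - [[6.1,-0.1,-0.1],[0,0,0],0]
    - [[6.3,-0.1,-0.1],[0,0,0],0]
    - [[6.3,-0.1,-0.1],[0,0,0],0]
    - [[6.3,-0.1,-0.1],[0,0,0],0]

```text
t: 33.83
tool_pos: [0.3518, 0.2773, 0.1181]
tool_rot: [-1.175, 1.231, 1.175]
contact_force: [-0.7, -0.0, -0.4]
opening: -0.0
```

Request:
step_arm:
  moves:
    - [[0.1,0,0],[0,0,0],0]
    - [[0.2,0,0],[0,0,0],0]
    - [[0.3,0,0],[0,0,0],0]
    - [[0.4,0,0],[0,0,0],0]
    - [[0.5,0,0],[0,0,0],0]
    - [[0.6,0,0],[0,0,0],0]
    - [[0.7,0,0],[0,0,0],0]
    - [[0.7,0,0],[0,0,0],0]
    - [[0.7,0,0],[0,0,0],0]
    - [[0.7,0,0],[0,0,0],0]

```text
t: 34.67
tool_pos: [0.352, 0.2774, 0.112]
tool_rot: [-1.175, 1.231, 1.175]
contact_force: [-3.2, -1.5, 7.9]
opening: -0.0005
```

Request:
step_arm:
  moves:
    - [[0.3,0,0],[0,0,0],0]
    - [[0.4,0,0],[0,0,0],0]
    - [[0.4,0,0],[0,0,0],0]
    - [[0.4,0,0],[0,0,0],0]
    - [[0.4,0,0],[0,0,0],0]
    - [[0.4,0,0],[0,0,0],0]
    - [[0.4,0,0],[0,0,0],0]
    - [[0.4,0,0],[0,0,0],0]
    - [[0.4,0,0],[0,0,0],0]
    - [[0.4,0,0],[0,0,0],0]

```text
t: 35.5
tool_pos: [0.3522, 0.2776, 0.1117]
tool_rot: [-1.175, 1.233, 1.176]
contact_force: [-11.6, -7.1, 25.8]
opening: 0.0001
```

Request:
step_arm:
  moves:
    - [[0.3,0,0],[0,0,0],0]
    - [[0.3,0,0],[0,0,0],0]
    - [[0.3,0,0],[0,0,0],0]
    - [[0.3,0,0],[0,0,0],0]
    - [[0.3,0,0],[0,0,0],0]
    - [[0.3,0,0],[0,0,0],0]
    - [[0.3,0,0],[0,0,0],0]
    - [[0.3,0,0],[0,0,0],0]
    - [[0.3,0,0],[0,0,0],0]
    - [[0.3,0,0],[0,0,0],0]

```text
t: 36.33
tool_pos: [0.3522, 0.2776, 0.1117]
tool_rot: [-1.176, 1.235, 1.176]
contact_force: [-10.3, -5.9, 22.6]
opening: 0.0004
```

Request:
step_arm:
  moves:
    - [[0.3,0,0],[0,0,0],0]
    - [[0.3,0,0],[0,0,0],0]
    - [[0.3,0,0],[0,0,0],0]
    - [[0.3,0,0],[0,0,0],0]
    - [[0.3,0,0],[0,0,0],0]
    - [[0.3,0,0],[0,0,0],0]
    - [[0.3,0,0],[0,0,0],0]
    - [[0.3,0,0],[0,0,0],0]
    - [[0.3,0,0],[0,0,0],0]
    - [[0.3,0,0],[0,0,0],0]

```text
t: 37.17
tool_pos: [0.3522, 0.2776, 0.1117]
tool_rot: [-1.176, 1.237, 1.177]
contact_force: [-10.4, -6.1, 21.6]
opening: -0.0001
```

Request:
step_arm:
  moves:
    - [[0.3,0,0],[0,0,0],0]
    - [[0.3,0,0],[0,0,0],0]
    - [[0.3,0,0],[0,0,0],0]
    - [[0.3,0,0],[0,0,0],0]
    - [[0.3,0,0],[0,0,0],0]
    - [[0.3,0,0],[0,0,0],0]
    - [[-1,0,0],[0,0,0],0]
    - [[-4,0,0],[0,0,0],0]
    - [[-8,0,0],[0,0,0],0]
    - [[-12,0,0],[0,0,0],0]

```text
t: 38.0
tool_pos: [0.3519, 0.2776, 0.2313]
tool_rot: [-1.176, 1.24, 1.178]
contact_force: [1.1, 0.1, -0.3]
opening: 0.0
```

Run:
```python
from fit import *
T=down(np.radians(87.3))*R.from_rotvec([0,0,np.radians(25)])
go(((.43,.27,.36),87.3),((.60,.268,.37),T),((.565,.268,.34),T))
plan(((.565,.268,.34),T),((.5365,.2695,.236),T))
```

```text
t 38.00 pos [0.3519 0.2776 0.2313] F [ 1.1  0.1 -0.3] op 0.0000
  shift [-12.93, -7.75, -0.47] turn [0.1, -0.3, -0.4]
  shift [-14.05, -24.73, 0.1] turn [0.0, -0.3, 24.6]
  shift [-11.03, -21.26, -0.04] turn [0.0, -0.3, 24.6]
t 38.00 pos [0.3519 0.2776 0.2313] q [ 0.5  -0.38  2.02 -0.    1.51 -1.02] F [ 1.1  0.1 -0.3] op 0.0000
  shift [-11.03, -21.26, -0.04] turn [0.0, -0.3, 24.6] rows 5.7
  shift [10.63, -1.81, 0.02] turn [0.0, 0.0, 0.0] rows 2.6
```

Request:
step_arm:
  moves:
    - [[-4,0,0],[0,0,0],0.5]
    - [[-8,-2,0],[0,0,0],0.5]
    - [[-12,-4,0],[0,0,5],0.5]
    - [[-13,-8,0],[0,-0.3,12],0.5]
    - [[-13,-12,0],[0,-0.3,18],0.5]
    - [[-13,-16,0],[0,-0.3,24.6],0.5]
    - [[-13,-20,0],[0,-0.3,24.6],0.5]
    - [[-12.5,-23,0],[0,-0.3,24.6],0.5]
    - [[-12,-23.2,0],[0,-0.3,24.6],0.5]
    - [[-11.5,-23.2,0],[0,-0.3,24.6],0.5]

```text
t: 38.83
tool_pos: [0.5859, 0.267, 0.3415]
tool_rot: [-0.925, 1.539, 1.491]
contact_force: [-0.9, -0.4, 1.3]
opening: 0.0429
```

Run:
```python
from fit import *
cams.get_image("wrist")
im=look("w17",[("clamp_grip",.2365),("clamp_hinge",.159),("tray1",.085)])
T=down(np.radians(87.3))*R.from_rotvec([0,0,np.radians(25)])
go(((.534,.2695,.236),T))
```

```text
clamp_grip 0.97 [323.1 205.1] [0.537  0.2698]
clamp_hinge 0.6 [324.1 228.8] [0.5533 0.2699]
tray1 0.91 [323.  135.2] [0.4352 0.2744]
tray1 0.78 [372.7 137.2] [0.4407 0.3362]
tray1 0.73 [266.2 137.1] [0.4341 0.2033]
tray1 0.71 [159.4 122.3] [0.4073 0.0673]
tray1 0.68 [380.1 378.3] [0.7299 0.3274]
tray1 0.68 [104.4 375.8] [ 0.7161 -0.0019]
t 39.08 pos [0.5833 0.268  0.3458] F [-0.4 -0.   0.4] op 0.0428
  shift [12.04, -0.15, -0.08] turn [0.1, -0.0, 0.1]
```

Request:
step_arm:
  moves:
    - [[3,-0.2,0],[0,0,0],0.5]
    - [[6,-0.2,0],[0,0,0],0.5]
    - [[9,-0.2,0],[0,0,0],0.5]
    - [[11,-0.2,0],[0,0,0],0.5]
    - [[12,-0.2,0],[0,0,0],0.5]
    - [[12,-0.2,0],[0,0,0],0.1]
    - [[12,-0.2,0],[0,0,0],0]
    - [[12,-0.2,0],[0,0,0],0]
    - [[12,-0.2,0],[0,0,0],0]
    - [[12,-0.2,0],[0,0,0],0]
  grip_force: 30

```text
t: 39.92
tool_pos: [0.5352, 0.2687, 0.238]
tool_rot: [-0.932, 1.537, 1.488]
contact_force: [-2.8, -7.3, -1.4]
opening: 0.0136
```

Run:
```python
from fit import *
T=down(np.radians(87.3))*R.from_rotvec([0,0,np.radians(25)])
o=ctrl.get_obs();p=o["tool_pos"];ex=np.array([.9989,-.047,0]);ez=np.array([0,0,1.])
d=lambda q:((.08*np.sin(1.3-q)-.08*np.sin(-.25))*ex+(.08*np.cos(1.3-q)-.08*np.cos(.25))*ez)
go(*[(p+d(q),T) for q in (1.5,1.4,1.3,1.2,1.1,1,.9,.8,.7,.6)])
```

```text
t 39.92 pos [0.5352 0.2687 0.238 ] F [-2.8 -7.3 -1.4] op 0.0136
  shift [-0.25, -0.32, -0.0] turn [-0.0, -0.2, 0.1]
  shift [-0.69, -0.98, -0.0] turn [-0.0, -0.2, 0.1]
  shift [-1.06, -1.69, -0.0] turn [-0.0, -0.2, 0.1]
  shift [-1.36, -2.43, -0.0] turn [-0.0, -0.2, 0.1]
  shift [-1.58, -3.2, -0.0] turn [-0.0, -0.2, 0.1]
  shift [-1.73, -3.99, -0.0] turn [-0.0, -0.2, 0.1]
  shift [-1.8, -4.78, -0.0] turn [-0.0, -0.2, 0.1]
  shift [-1.79, -5.58, -0.0] turn [-0.0, -0.2, 0.1]
  shift [-1.69, -6.38, -0.0] turn [-0.0, -0.2, 0.1]
  shift [-1.52, -7.16, -0.0] turn [-0.0, -0.2, 0.1]
```

Request:
step_arm:
  moves:
    - [[-0.25,-0.3,0],[0,0,0],0]
    - [[-0.7,-1,0],[0,0,0],0]
    - [[-1.05,-1.7,0],[0,0,0],0]
    - [[-1.35,-2.4,0],[0,0,0],0]
    - [[-1.6,-3.2,0],[0,0,0],0]
    - [[-1.7,-4,0],[0,0,0],0]
    - [[-1.8,-4.8,0],[0,0,0],0]
    - [[-1.8,-5.6,0],[0,0,0],0]
    - [[-1.7,-6.4,0],[0,0,0],0]
    - [[-1.5,-7.2,0],[0,0,0],0]

```text
t: 40.75
tool_pos: [0.6071, 0.2652, 0.2242]
tool_rot: [-0.931, 1.537, 1.489]
contact_force: [-5.0, -2.5, 3.9]
opening: 0.0135
```

Run:
```python
from fit import *
T=down(np.radians(87.3))*R.from_rotvec([0,0,np.radians(25)])
p=np.array([.5352,.2687,.238]);ex=np.array([.9989,-.047,0]);ez=np.array([0,0,1.])
d=lambda q:((.08*np.sin(1.3-q)-.08*np.sin(-.25))*ex+(.08*np.cos(1.3-q)-.08*np.cos(.25))*ez)
go(*[(p+d(q),T) for q in (.6,.5,.4,.3,.2,.1,0,-.05,-.08)])
```

```text
t 40.75 pos [0.6071 0.2652 0.2242] F [-5.  -2.5  3.9] op 0.0135
  shift [0.26, -0.05, 0.02] turn [0.0, -0.2, 0.0]
  shift [0.5, -0.81, 0.02] turn [0.0, -0.2, 0.0]
  shift [0.83, -1.54, 0.02] turn [0.0, -0.2, 0.0]
  shift [1.22, -2.24, 0.02] turn [0.0, -0.2, 0.0]
  shift [1.68, -2.89, 0.02] turn [0.0, -0.2, 0.0]
  shift [2.2, -3.49, 0.02] turn [0.0, -0.2, 0.0]
  shift [2.79, -4.04, 0.02] turn [0.0, -0.2, 0.0]
  shift [3.1, -4.29, 0.03] turn [0.0, -0.2, 0.0]
  shift [3.29, -4.44, 0.03] turn [0.0, -0.2, 0.0]
```

Request:
step_arm:
  moves:
    - [[0.25,-0.4,0],[0,0,0],0]
    - [[0.5,-0.8,0],[0,0,0],0]
    - [[0.8,-1.5,0],[0,0,0],0]
    - [[1.2,-2.2,0],[0,0,0],0]
    - [[1.7,-2.9,0],[0,0,0],0]
    - [[2.2,-3.5,0],[0,0,0],0]
    - [[2.8,-4,0],[0,0,0],0]
    - [[3.1,-4.3,0],[0,0,0],0]
    - [[3.5,-4.5,0],[0,0,0],0]
    - [[3.6,-4.5,0],[0,0,0],0]

```text
t: 41.58
tool_pos: [0.6378, 0.2637, 0.1776]
tool_rot: [-0.937, 1.526, 1.48]
contact_force: [10.5, -1.5, 8.6]
opening: 0.0132
```

Request:
step_arm:
  moves:
    - [[0.3,0,0],[0,0,0],0]
    - [[0.6,0.1,0],[0,0,0],0]
    - [[0.6,0.1,0],[0,0,0],0]
    - [[0.6,0.1,0],[0,0,0],0]
    - [[0.3,0.1,0],[0,0,0],0.3]
    - [[0.3,0.1,0],[0,0,0],0.5]
    - [[0.3,0.1,0],[0,0,0],0.5]
    - [[-3,0,0],[0,0,0],0.5]
    - [[-7,0,0],[0,0,0],0.5]
    - [[-11,0,0],[0,0,0],0.5]

```text
t: 42.42
tool_pos: [0.6821, 0.2617, 0.277]
tool_rot: [-0.936, 1.53, 1.482]
contact_force: [1.1, 0.6, 0.2]
opening: 0.0429
```

Run:
```python
from fit import *
cams.get_image("wrist")
im=look("w18",[("clamp_grip",.181),("clamp_hinge",.159),("tray1",.085)])
go(((.685,.265,.38),87.3),((.55,.24,.40),87.3),((.432,.207,.38),87.3))
```

```text
clamp_grip 0.85 [326.2 186.1] [0.628  0.2675]
clamp_hinge 0.72 [322.1 103.7] [0.5544 0.2678]
clamp_hinge 0.48 [511.   84.6] [0.5434 0.4341]
tray1 0.97 [322.7  26.8] [0.4379 0.2741]
tray1 0.81 [261.6  27.1] [0.4347 0.2061]
tray1 0.62 [278.7 323.8] [0.7569 0.2133]
tray1 0.56 [322.4 187.2] [0.6174 0.2652]
t 42.67 pos [0.6827 0.2617 0.2772] F [-0.4  0.6 -0.2] op 0.0431
  shift [-9.46, 4.01, 0.34] turn [-0.0, -0.0, -24.2]
  shift [-5.81, 17.03, -2.79] turn [-0.0, -0.0, -24.2]
  shift [0.79, 26.82, -6.65] turn [-0.0, -0.0, -24.2]
```

View pics/w18.png

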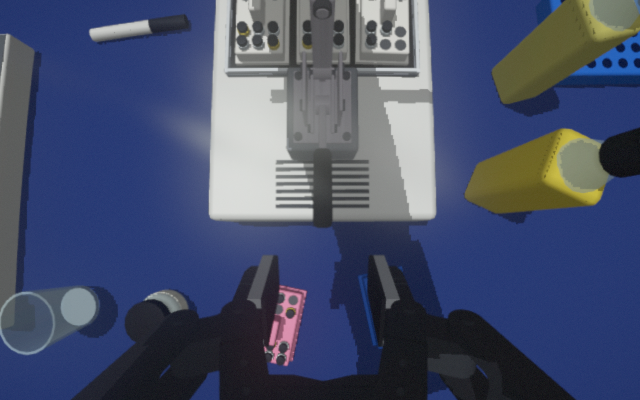

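The clamp is fully back: the handle at (322,190) looks as it did at the start. I've used up the picture budget, so I'll rely on numeric checks from here. First tray from the -y slot.

Request:
step_arm:
  moves:
    - [[-4,1.8,0],[0,0,0],0.5]
    - [[-8,3.5,0],[0,0,0],0.5]
    - [[-10.5,4.5,0],[0,0,-4],0.5]
    - [[-10,8.5,-0.5],[0,0,-10],0.5]
    - [[-8.5,12,-1.5],[0,0,-16],0.5]
    - [[-7,16,-2.5],[0,0,-22],0.5]
    - [[-5,19.5,-4],[0,0,-24.2],0.5]
    - [[-3,23,-5.5],[0,0,-24.2],0.5]
    - [[-1,26,-6.6],[0,0,-24.2],0.5]
    - [[0.8,26.8,-6.6],[0,0,-24.2],0.5]

```text
t: 43.5
tool_pos: [0.4285, 0.2066, 0.3792]
tool_rot: [-1.175, 1.231, 1.174]
contact_force: [0.1, 0.6, 1.2]
opening: 0.0429
```

Run:
```python
from fit import *
for i in range(3): cams.get_image("wrist")
im=look("w19",[("tray1",.085)])
go(((.433,.2065,.20),87.3),((.433,.2065,.130),87.3))
```

```text
tray1 0.97 [424.1 163.5] [0.4436 0.3355]
tray1 0.9 [329.4 338. ] [0.7128 0.204 ]
tray1 0.81 [322.1 159.3] [0.4325 0.2058]
tray1 0.6 [379.5 158.5] [0.4347 0.2784]
t 43.75 pos [0.4322 0.2076 0.3786] F [ 0.2  0.2 -0.6] op 0.0426
  shift [17.86, -0.12, -0.09] turn [0.0, -0.0, -0.1]
  shift [24.86, -0.13, -0.08] turn [0.0, -0.0, -0.1]
```

Request:
step_arm:
  moves:
    - [[4,-0.1,-0.1],[0,0,0],0.4]
    - [[8,-0.1,-0.1],[0,0,0],0.4]
    - [[12,-0.1,-0.1],[0,0,0],0.4]
    - [[16,-0.1,-0.1],[0,0,0],0.4]
    - [[19,-0.1,-0.1],[0,0,0],0.4]
    - [[21,-0.1,-0.1],[0,0,0],0.4]
    - [[23,-0.1,-0.1],[0,0,0],0.4]
    - [[24.2,-0.1,-0.1],[0,0,0],0.4]
    - [[24.7,-0.1,-0.1],[0,0,0],0.4]
    - [[24.7,-0.1,-0.1],[0,0,0],0.4]
  grip_force: 60

```text
t: 44.58
tool_pos: [0.4328, 0.2062, 0.1305]
tool_rot: [-1.174, 1.235, 1.177]
contact_force: [-0.8, 0.5, 0.9]
opening: 0.0344
```

Request:
step_arm:
  moves:
    - [[0,0,0],[0,0,0],0]
    - [[0,0,0],[0,0,0],0]
    - [[0,0,0],[0,0,0],0]
    - [[0,0,0],[0,0,0],0]
    - [[0,0,0],[0,0,0],0]
    - [[0,0,0],[0,0,0],0]
    - [[-2,0,0],[0,0,0],0]
    - [[-5,0,0],[0,0,0],0]
    - [[-9,0,0],[0,0,0],0]
    - [[-10,0,0],[0,0,0],0]

```text
t: 45.42
tool_pos: [0.4351, 0.207, 0.2362]
tool_rot: [-1.176, 1.228, 1.172]
contact_force: [0.7, -0.2, -0.2]
opening: 0.0106
```

Run:
```python
from fit import *
plan(((.40,-.1,.23),87),((.415,-.19,.20),87))
```

```text
t 45.42 pos [0.4351 0.207  0.2362] q [ 0.29 -0.3   1.95 -0.    1.48 -1.23] F [ 0.7 -0.2 -0.2] op 0.0106
  shift [0.58, 2.07, -30.83] turn [0.3, 0.0, 0.2] rows 7.4
  shift [3.0, -1.97, -8.91] turn [0.0, 0.0, 0.0] rows 2.3
```

Request:
step_arm:
  moves:
    - [[0,0.5,-4],[0,0,0],0]
    - [[0,1,-8],[0,0,0],0]
    - [[0,1.5,-12],[0,0,0],0]
    - [[0,2,-16],[0,0,0],0]
    - [[0,3,-20],[0,0,0],0]
    - [[0,4,-24],[0,0,0],0]
    - [[0.5,5,-28],[0,0,0],0]
    - [[0.5,5,-32],[0,0,0],0]
    - [[0.5,5,-36],[0,0,0],0]
    - [[0.5,5,-38.5],[0,0,0],0]

```text
t: 46.25
tool_pos: [0.3657, -0.178, 0.2296]
tool_rot: [-1.173, 1.23, 1.171]
contact_force: [1.5, 0.4, -1.8]
opening: 0.0107
```

Run:
```python
from fit import *
for i in range(4): cams.get_image("wrist")
im=look("w20",[("bay1",.045),("tray1",.185)])
g=cv2.cvtColor(im["pixels"],cv2.COLOR_BGR2GRAY)
cv2.imwrite("pics/w20.png",im["pixels"])
go()
i3=cams.get_image("top")
for d in finder.tip_of("top","bay1"): print("top",round(d["conf"],2),unproj(i3,d["at"],.045).round(4))
```

```text
bay1 0.82 [322.2 361.6] [ 0.5928 -0.1865]
bay1 0.62 [101. 355.] [ 0.5747 -0.4555]
tray1 0.68 [320.5 243.2] [ 0.3658 -0.1763]
tray1 0.47 [ 51.5 210.7] [ 0.3389 -0.3267]
t 46.60 pos [ 0.367  -0.1742  0.2301] F [ 0.4  0.  -2.4] op 0.0106
top 0.8 [[ 0.5983 -0.2011]]
top 0.77 [[ 0.5828 -0.275 ]]
top 0.72 [[ 0.5731 -0.3586]]
top 0.65 [[0.4738 0.507 ]]
top 0.63 [[0.6126 0.4687]]
```

View pics/w20.png

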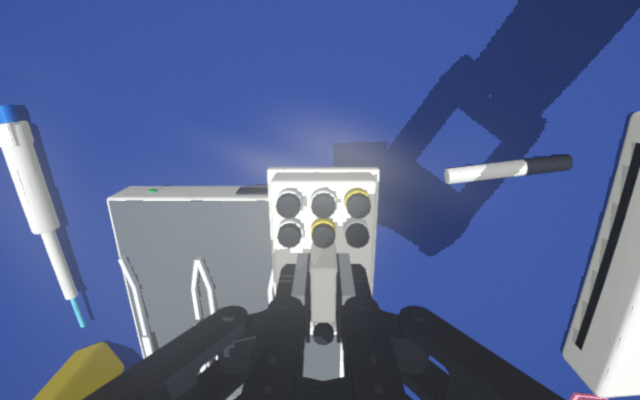

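```bash
python3 - <<'E'
from fit import *
import pickle
im=pickle.load(open("pics/w2.pkl","rb"));a=unproj(im,[(101,145),(152,145),(205,148),(258,150)],.053);print(a.round(4).tolist(),a.mean(0)+.14*np.array([.9985,-.0523]))
im=pickle.load(open("pics/w4.pkl","rb"));a=unproj(im,[(13,125),(92,126),(171,130)],.053);print("w4",a.round(4).tolist())
im=pickle.load(open("pics/w20.pkl","rb"));a=unproj(im,[(124,261),(201,259)],.053);print("w20",a.round(4).tolist())
a=unproj(im,[(112,199),(268,199)],.045);print("front",a.round(4).tolist(),"cam",im["position"])
E
cat > /dev/null
```

```text
[[0.4457, -0.3849], [0.4468, -0.3055], [0.452, -0.2257], [0.4555, -0.1466]] [ 0.58979433 -0.2730013 ]
w4 [[0.4475, -0.3086], [0.4503, -0.225], [0.4553, -0.1463]]
w20 [[0.4426, -0.3856], [0.4435, -0.3036]]
front [[0.377, -0.386], [0.3848, -0.2294]] cam [ 0.28122061 -0.17122265  0.35530811]
```

Run:
```python
from fit import *
go(((.414,-.181,.12),87.1),((.414,-.181,.0905),87.1))
```

```text
t 46.70 pos [ 0.3672 -0.1742  0.2304] F [ 0.1  0.3 -0.6] op 0.0105
  shift [11.06, -4.67, -0.48] turn [0.3, 0.1, 0.2]
  shift [14.01, -4.66, -0.49] turn [0.3, 0.1, 0.2]
```

Request:
step_arm:
  moves:
    - [[2,-3,-0.5],[0.3,0,0.2],0]
    - [[5,-4.6,-0.5],[0.3,0,0.2],0]
    - [[9,-4.6,-0.5],[0.3,0,0.2],0]
    - [[11,-4.6,-0.5],[0.3,0,0.2],0]
    - [[12,-4.6,-0.5],[0.3,0,0.2],0]
    - [[13,-4.6,-0.5],[0.3,0,0.2],0]
    - [[13.4,-4.6,-0.5],[0.3,0,0.2],0]
    - [[13.6,-4.6,-0.5],[0.3,0,0.2],0]
    - [[13.8,-4.6,-0.5],[0.3,0,0.2],0]
    - [[13.8,-4.6,-0.5],[0.3,0,0.2],0]

```text
t: 47.53
tool_pos: [0.4142, -0.1816, 0.0938]
tool_rot: [-1.173, 1.231, 1.171]
contact_force: [-0.0, -0.5, -1.8]
opening: 0.0112
```

Run:
```python
from fit import *
cams.get_image("wrist")
im=look("w21",[("bay1",.045),("tray1",.047)])
g=cv2.cvtColor(im["pixels"],cv2.COLOR_BGR2GRAY)
go(((.414,-.181,.0905),87.1))
```

```text
t 47.73 pos [ 0.4139 -0.1815  0.0935] F [-0.5  0.5 -1.8] op 0.0106
  shift [0.3, -0.01, 0.05] turn [0.0, 0.0, 0.1]
```

Request:
step_arm:
  moves:
    - [[0.1,0,0],[0,0,0],0]
    - [[0.2,0,0],[0,0,0],0]
    - [[0.3,0,0],[0,0,0],0]
    - [[0.4,0,0],[0,0,0],0]
    - [[0.4,0,0],[0,0,0],0]
    - [[0.4,0,0],[0,0,0],0]
    - [[0.4,0,0],[0,0,0],0]
    - [[0.4,0,0],[0,0,0],0]
    - [[0.4,0,0],[0,0,0],0]
    - [[0.4,0,0],[0,0,0],0]

```text
t: 48.57
tool_pos: [0.4145, -0.1819, 0.0921]
tool_rot: [-1.173, 1.231, 1.171]
contact_force: [-6.8, 3.7, 13.9]
opening: 0.0107
```

Request:
step_arm:
  moves:
    - [[0.05,-0.7,0],[0,0,0],0]
    - [[0.05,-1.4,0],[0,0,0],0]
    - [[0.05,-2.1,0],[0,0,0],0]
    - [[0.05,-2.8,0],[0,0,0],0]
    - [[0.05,-3.5,0],[0,0,0],0]
    - [[0.05,-4.2,0],[0,0,0],0]
    - [[0.05,-4.9,0],[0,0,0],0]
    - [[0.05,-5.6,0],[0,0,0],0]
    - [[0.05,-6.3,0],[0,0,0],0]
    - [[0.05,-7,0],[0,0,0],0]

```text
t: 49.4
tool_pos: [0.4847, -0.1862, 0.0922]
tool_rot: [-1.173, 1.234, 1.173]
contact_force: [-7.2, -2.3, 7.3]
opening: 0.011
```

Run:
```python
from fit import *
im=look("w22",[("bay1",.045),("tray1",.045)])
go(((.5921,-.1916,.091),87.1))
```

```text
bay1 0.78 [201.8 380.9] [ 0.5872 -0.275 ]
bay1 0.66 [ 87.6 376.3] [ 0.5825 -0.3573]
bay1 0.65 [324.6 380.5] [ 0.5897 -0.1901]
tray1 0.86 [319.9 242.7] [ 0.4849 -0.1878]
t 49.55 pos [ 0.4859 -0.1862  0.0923] F [ 1.9 -2.4  1.6] op 0.0106
  shift [0.17, -10.63, -0.01] turn [0.0, -0.1, 0.2]
```

Request:
step_arm:
  moves:
    - [[0.05,-0.6,0],[0,0,0],0]
    - [[0.05,-1.2,0],[0,0,0],0]
    - [[0.05,-1.8,0],[0,0,0],0]
    - [[0.05,-2.4,0],[0,0,0],0]
    - [[0.05,-3,0],[0,0,0],0]
    - [[0.05,-3.6,0],[0,0,0],0]
    - [[0.05,-4.2,0],[0,0,0],0]
    - [[0.05,-4.8,0],[0,0,0],0]
    - [[0.05,-5.4,0],[0,0,0],0]
    - [[0.05,-6,0],[0,0,0],0]

```text
t: 50.38
tool_pos: [0.5452, -0.1897, 0.0922]
tool_rot: [-1.175, 1.233, 1.171]
contact_force: [-5.3, -3.0, 7.1]
opening: 0.0106
```

Sliding with about 5 N. Pushing on to the end stop.

Request:
step_arm:
  moves:
    - [[0.05,-0.6,0],[0,0,0],0]
    - [[0.05,-1.2,0],[0,0,0],0]
    - [[0.05,-1.8,0],[0,0,0],0]
    - [[0.05,-2.4,0],[0,0,0],0]
    - [[0.05,-3,0],[0,0,0],0]
    - [[0.05,-3.6,0],[0,0,0],0]
    - [[0.05,-4.1,0],[0,0,0],0]
    - [[0.05,-4.5,0],[0,0,0],0]
    - [[0.05,-4.8,0],[0,0,0],0]
    - [[0.05,-4.8,0],[0,0,0],0]

```text
t: 51.22
tool_pos: [0.5906, -0.1921, 0.0923]
tool_rot: [-1.17, 1.239, 1.178]
contact_force: [-14.1, 0.1, 14.1]
opening: 0.0108
```

Run:
```python
from fit import *
im=look("w23",[("bay1",.045),("tray1",.045)])
go()
```

```text
bay1 0.82 [ 47.7 239.6] [ 0.5817 -0.3555]
bay1 0.62 [177.9 240.4] [ 0.5854 -0.2756]
tray1 0.57 [321.1 244.2] [ 0.5915 -0.1931]
t 51.37 pos [ 0.5906 -0.1921  0.0923] F [-13.3   0.7  12.7] op 0.0111
```

Request:
step_arm:
  moves:
    - [[0,-0.3,0],[0,0,0],0]
    - [[0,-0.5,0],[0,0,0],0]
    - [[0,-0.5,0],[0,0,0],0]
    - [[0,-0.5,0],[0,0,0],0]
    - [[0,-0.5,0],[0,0,0],0]
    - [[0,-0.5,0],[0,0,0],0]
    - [[0,-0.5,0],[0,0,0],0]
    - [[0,-0.5,0],[0,0,0],0]
    - [[0,-0.5,0],[0,0,0],0]
    - [[0,-0.5,0],[0,0,0],0]

```text
t: 52.2
tool_pos: [0.5912, -0.1921, 0.0928]
tool_rot: [-1.164, 1.247, 1.187]
contact_force: [-19.6, 1.0, 16.9]
opening: 0.0104
```

Request:
step_arm:
  moves:
    - [[0,0.2,0],[0,0,0],0]
    - [[0,0.4,0],[0,0,0],0]
    - [[0,0.5,0],[0,0,0],0]
    - [[0,0.5,0],[0,0,0],0]
    - [[0,0.5,0],[0,0,0],0]
    - [[0,0.5,0],[0,0,0],0]
    - [[0,0.5,0],[0,0,0],0]
    - [[0,0.5,0],[0,0,0],0]
    - [[0,0.5,0],[0,0,0],0]
    - [[0,0.5,0],[0,0,0],0]

```text
t: 53.03
tool_pos: [0.5884, -0.1918, 0.0932]
tool_rot: [-1.166, 1.243, 1.182]
contact_force: [7.0, 0.2, -1.9]
opening: 0.0109
```

The pull-back meets +7 N after about 2 mm, so the catch is holding. I'll push home again, release, and go for the middle tray.

Request:
step_arm:
  moves:
    - [[0,-0.3,0],[0,0,0],0]
    - [[0,-0.4,0],[0,0,0],0]
    - [[0,-0.3,0],[0,0,0],0]
    - [[0,-0.25,0],[0,0,0],0.35]
    - [[0,-0.25,0],[0,0,0],0.35]
    - [[0,-0.25,0],[0,0,0],0.35]
    - [[-2,-0.25,0],[0,0,0],0.35]
    - [[-5,-0.25,0],[0,0,0],0.35]
    - [[-9,0,0],[0,0,0],0.4]
    - [[-13,0,0],[0,0,0],0.4]

```text
t: 53.87
tool_pos: [0.5892, -0.1912, 0.223]
tool_rot: [-1.164, 1.244, 1.185]
contact_force: [-0.0, -0.9, 1.3]
opening: 0.034
```

Run:
```python
from fit import *
for i in range(2): cams.get_image("wrist")
im=look("w24",[("tray1",.045),("catch3",.05)])
plan(((.47,-.0,.26),87.2),((.4355,.2735,.22),87.3))
```

```text
tray1 0.79 [632.8 293.3] [0.7482 0.157 ]Traceback (most recent call last):
  File "<stdin>", line 3, in <module>
  File "look.py", line 7, in look
    for d in finder.tip_of("wrist",n):
             ~~~~~~~~~~~~~^^^^^^^^^^^
ValueError: it knows: bay, beaker, bottle, capjar, clamp_bar, clamp_grip, clamp_hinge, marker, mat, pipette, pulse_top, tipbox, tray
```

Run:
```python
from fit import *
cams.get_image("wrist");print([(round(d["conf"],2),np.round(d["at"])) for d in finder.tip_of("wrist","tray1")])
plan(((.45,.05,.26),87.2),((.4355,.2735,.23),87.3),((.4355,.2735,.1305),87.3))
```

```text
[(0.96, array([633., 299.])), (0.76, array([322., 180.]))]
t 54.17 pos [ 0.5895 -0.1913  0.2215] q [-0.43  0.07  1.64 -0.01  1.45 -1.95] F [ 0.8  0.2 -0.3] op 0.0342
  shift [-3.6, 15.2, 23.41] turn [-0.1, 0.0, -0.9] rows 6.7
  shift [3.0, 2.54, 22.25] turn [-0.1, 0.0, 0.0] rows 5.4
  shift [9.95, 0.0, 0.0] turn [0.0, 0.0, 0.0] rows 2.4
```

Request:
step_arm:
  moves:
    - [[-3.6,15.2,23.4],[-0.1,0,-0.9],0.4]
    - [[-3.6,15.2,23.4],[-0.1,0,-0.9],0.4]
    - [[-3.6,15.2,23.4],[-0.1,0,-0.9],0.4]
    - [[-3.6,15.2,23.4],[-0.1,0,-0.9],0.4]
    - [[-3.6,15.2,23.4],[-0.1,0,-0.9],0.4]
    - [[-3.6,15.2,23.4],[-0.1,0,-0.9],0.4]
    - [[-3.6,15.2,23.4],[-0.1,0,-0.9],0.4]
    - [[-3.6,15.4,27.5],[-0.1,0,-0.9],0.4]
    - [[-3.5,16,31.5],[-0.1,0,-0.9],0.4]
    - [[-3,16.5,35.5],[-0.1,0,-0.9],0.4]

```text
t: 55.0
tool_pos: [0.4417, 0.173, 0.2529]
tool_rot: [-1.173, 1.233, 1.174]
contact_force: [1.5, -0.8, 0.4]
opening: 0.0339
```

Run:
```python
from fit import *
cams.get_image("wrist");cams.get_image("wrist")
im=look("w25",[("tray1",.085)])
go(((.4355,.2735,.23),87.3),((.4355,.2735,.1305),87.3))
```

```text
tray1 0.97 [432.  173.9] [0.4338 0.2749]
tray1 0.85 [ 23.3 305.5] [ 0.5629 -0.1569]
tray1 0.8 [498.2 178.4] [0.4403 0.3365]
t 55.20 pos [0.4416 0.1722 0.2517] F [ 0.5 -0.9 -0.4] op 0.0340
  shift [2.16, 1.06, 10.1] turn [0.1, -0.1, -0.3]
  shift [12.11, 1.01, 10.11] turn [0.1, -0.1, -0.3]
```

Request:
step_arm:
  moves:
    - [[1,0.5,4],[0,0,0],0.4]
    - [[2,1,8],[0,0,-0.3],0.4]
    - [[2.2,1,10.1],[0.1,0,-0.3],0.4]
    - [[4,1,10.1],[0.1,0,-0.3],0.4]
    - [[7,1,10.1],[0.1,0,-0.3],0.4]
    - [[9,1,10.1],[0.1,0,-0.3],0.4]
    - [[10.5,1,10.1],[0.1,0,-0.3],0.4]
    - [[11.5,1,10.1],[0.1,0,-0.3],0.4]
    - [[12,1,10.1],[0.1,0,-0.3],0.4]
    - [[12,1,10.1],[0.1,0,-0.3],0.4]

```text
t: 56.03
tool_pos: [0.4353, 0.2721, 0.1301]
tool_rot: [-1.174, 1.235, 1.173]
contact_force: [0.5, -0.2, 0.4]
opening: 0.0342
```

Request:
step_arm:
  moves:
    - [[0,0,0],[0,0,0],0]
    - [[0,0,0],[0,0,0],0]
    - [[0,0,0],[0,0,0],0]
    - [[0,0,0],[0,0,0],0]
    - [[0,0,0],[0,0,0],0]
    - [[0,0,0],[0,0,0],0]
    - [[-2,0,0],[0,0,0],0]
    - [[-5,0,0],[0,0,0],0]
    - [[-9,0,0],[0,0,0],0]
    - [[-10,0,0],[0,0,0],0]

```text
t: 56.87
tool_pos: [0.4375, 0.2736, 0.2361]
tool_rot: [-1.175, 1.226, 1.17]
contact_force: [0.6, 0.4, -1.4]
opening: 0.0109
```

Run:
```python
from fit import *
# bay3 home TCP was (.5905,-.1920); bay2 = -82 mm across
ex=np.array([.9987,-.0506]);ey=np.array([.0506,.9987]);b2=np.array([.5905,-.192])-.082*ey;s=b2-.178*ex;print(b2,s)
plan(((.40,.0,.24),87.2),((*s,.16),87.1),((*s,.0935),87.1))
```

```text
[ 0.5863508 -0.2738934] [ 0.4085822 -0.2648866]
t 56.87 pos [0.4375 0.2736 0.2361] q [ 0.42 -0.21  1.88 -0.    1.46 -1.11] F [ 0.6  0.4 -1.4] op 0.0109
  shift [-0.44, 2.42, -27.51] turn [0.0, 0.1, 0.3] rows 6.6
  shift [8.0, -2.15, -26.42] turn [0.1, 0.0, 0.0] rows 6.6
  shift [6.65, 0.0, 0.0] turn [0.0, 0.0, 0.0] rows 1.6
```

Request:
step_arm:
  moves:
    - [[-0.4,1,-4],[0,0,0],0]
    - [[-0.4,1.5,-8],[0,0,0.3],0]
    - [[-0.4,2,-12],[0,0,0.3],0]
    - [[-0.4,2.4,-16],[0,0,0.3],0]
    - [[-0.4,2.4,-20],[0,0,0.3],0]
    - [[-0.4,2.4,-24],[0,0,0.3],0]
    - [[-0.4,2.4,-28],[0,0,0.3],0]
    - [[-0.4,2.4,-32],[0,0,0.3],0]
    - [[-0.4,2.4,-36],[0,0,0.3],0]
    - [[-0.4,2.4,-39],[0,0,0.3],0]

```text
t: 57.7
tool_pos: [0.3937, -0.1171, 0.2386]
tool_rot: [-1.172, 1.231, 1.173]
contact_force: [0.2, 0.6, -2.5]
opening: 0.0108
```

Run:
```python
from fit import *
go(((.4086,-.2649,.16),87.1),((.4086,-.2649,.0935),87.1))
```

```text
t 57.70 pos [ 0.3937 -0.1171  0.2386] F [ 0.2  0.6 -2.5] op 0.0108
  shift [7.84, -2.22, -14.7] turn [0.0, 0.1, 0.0]
  shift [14.49, -2.22, -14.71] turn [0.0, 0.1, 0.0]
```

Request:
step_arm:
  moves:
    - [[2,-1,-4],[0,0,0],0]
    - [[4,-1.5,-8],[0,0,0],0]
    - [[6,-2.2,-12],[0,0,0],0]
    - [[8,-2.2,-14.7],[0,0,0],0]
    - [[10,-2.2,-14.7],[0,0,0],0]
    - [[12,-2.2,-14.7],[0,0,0],0]
    - [[13.5,-2.2,-14.7],[0,0,0],0]
    - [[14.3,-2.2,-14.7],[0,0,0],0]
    - [[14.7,-2.2,-14.7],[0,0,0],0]
    - [[14.7,-2.2,-14.7],[0,0,0],0]

```text
t: 58.53
tool_pos: [0.4085, -0.2646, 0.0915]
tool_rot: [-1.171, 1.231, 1.174]
contact_force: [-0.2, -1.0, -1.9]
opening: 0.0106
```

Run:
```python
from fit import *
cams.get_image("wrist")
im=look("w26",[("tray1",.047)])
go(((.4086,-.2649,.0915),87.1))
```

```text
tray1 0.72 [321.6 242.8] [ 0.4079 -0.2652]
t 58.68 pos [ 0.4087 -0.2647  0.0917] F [ 0.1  0.1 -1.9] op 0.0104
  shift [0.02, 0.01, -0.02] turn [0.1, 0.1, 0.1]
```

Not touching yet; I'll lower to contact and begin the slide.

Request:
step_arm:
  moves:
    - [[0.1,0,0],[0,0,0],0]
    - [[0.2,0,0],[0,0,0],0]
    - [[0.25,0,0],[0,0,0],0]
    - [[0.25,0,0],[0,0,0],0]
    - [[0.25,0,0],[0,0,0],0]
    - [[0.25,0,0],[0,0,0],0]
    - [[0.25,0,0],[0,0,0],0]
    - [[0.25,0,0],[0,0,0],0]
    - [[0.25,0,0],[0,0,0],0]
    - [[0.25,0,0],[0,0,0],0]

```text
t: 59.52
tool_pos: [0.4091, -0.265, 0.0911]
tool_rot: [-1.173, 1.231, 1.173]
contact_force: [-3.9, 1.4, 8.8]
opening: 0.011
```

Request:
step_arm:
  moves:
    - [[0.05,-0.7,0],[0,0,0],0]
    - [[0.05,-1.4,0],[0,0,0],0]
    - [[0.05,-2.1,0],[0,0,0],0]
    - [[0.05,-2.8,0],[0,0,0],0]
    - [[0.05,-3.5,0],[0,0,0],0]
    - [[0.05,-4.2,0],[0,0,0],0]
    - [[0.05,-4.9,0],[0,0,0],0]
    - [[0.05,-5.6,0],[0,0,0],0]
    - [[0.05,-6.3,0],[0,0,0],0]
    - [[0.05,-7,0],[0,0,0],0]

```text
t: 60.35
tool_pos: [0.4798, -0.2687, 0.0912]
tool_rot: [-1.173, 1.231, 1.173]
contact_force: [-6.4, -0.2, 7.3]
opening: 0.0107
```

Run:
```python
from fit import *
im=look("w27",[("tray1",.045),("bay1",.045)])
go(((.5863,-.2739,.0911),87.1))
```

```text
tray1 0.91 [322.4 240.6] [ 0.4783 -0.2687]
bay1 0.98 [201.4 384. ] [ 0.5843 -0.3577]
bay1 0.7 [321.4 381.4] [ 0.5847 -0.2746]
t 60.50 pos [ 0.4808 -0.269   0.0914] F [ 2.2 -1.2  3.8] op 0.0108
  shift [0.08, -10.56, 0.03] turn [0.1, -0.0, 0.2]
```

Request:
step_arm:
  moves:
    - [[0.05,-0.6,0],[0,0,0],0]
    - [[0.05,-1.2,0],[0,0,0],0]
    - [[0.05,-1.8,0],[0,0,0],0]
    - [[0.05,-2.4,0],[0,0,0],0]
    - [[0.05,-3,0],[0,0,0],0]
    - [[0.05,-3.6,0],[0,0,0],0]
    - [[0.05,-4.2,0],[0,0,0],0]
    - [[0.05,-4.8,0],[0,0,0],0]
    - [[0.05,-5.4,0],[0,0,0],0]
    - [[0.05,-6,0],[0,0,0],0]

```text
t: 61.33
tool_pos: [0.54, -0.2726, 0.0913]
tool_rot: [-1.175, 1.232, 1.171]
contact_force: [-5.4, -2.1, 5.5]
opening: 0.0107
```

Request:
step_arm:
  moves:
    - [[0.05,-0.6,0],[0,0,0],0]
    - [[0.05,-1.2,0],[0,0,0],0]
    - [[0.05,-1.8,0],[0,0,0],0]
    - [[0.05,-2.4,0],[0,0,0],0]
    - [[0.05,-3,0],[0,0,0],0]
    - [[0.05,-3.6,0],[0,0,0],0]
    - [[0.05,-4.1,0],[0,0,0],0]
    - [[0.05,-4.5,0],[0,0,0],0]
    - [[0.05,-4.8,0],[0,0,0],0]
    - [[0.05,-5,0],[0,0,0],0]

```text
t: 62.17
tool_pos: [0.5863, -0.2752, 0.0915]
tool_rot: [-1.169, 1.24, 1.181]
contact_force: [-23.5, 1.8, 19.8]
opening: 0.0105
```

Firm stop at .5863. Pull test now.

Request:
step_arm:
  moves:
    - [[0,-0.4,0],[0,0,0],0]
    - [[0,-0.4,0],[0,0,0],0]
    - [[0,-0.4,0],[0,0,0],0]
    - [[0,0,0],[0,0,0],0]
    - [[0,0.4,0],[0,0,0],0]
    - [[0,0.5,0],[0,0,0],0]
    - [[0,0.5,0],[0,0,0],0]
    - [[0,0.5,0],[0,0,0],0]
    - [[0,0.5,0],[0,0,0],0]
    - [[0,0.5,0],[0,0,0],0]

```text
t: 63.0
tool_pos: [0.5833, -0.2748, 0.0917]
tool_rot: [-1.172, 1.236, 1.176]
contact_force: [6.3, 0.0, -1.2]
opening: 0.0109
```

Request:
step_arm:
  moves:
    - [[0,-0.3,0],[0,0,0],0]
    - [[0,-0.4,0],[0,0,0],0]
    - [[0,-0.3,0],[0,0,0],0]
    - [[0,-0.25,0],[0,0,0],0.35]
    - [[0,-0.25,0],[0,0,0],0.35]
    - [[0,-0.25,0],[0,0,0],0.35]
    - [[-2,-0.25,0],[0,0,0],0.35]
    - [[-5,-0.25,0],[0,0,0],0.35]
    - [[-9,0,0],[0,0,0],0.4]
    - [[-13,0,0],[0,0,0],0.4]

```text
t: 63.83
tool_pos: [0.583, -0.2741, 0.2214]
tool_rot: [-1.169, 1.237, 1.179]
contact_force: [0.9, -1.7, 0.8]
opening: 0.0342
```

Run:
```python
from fit import *
plan(((.44,.0,.26),87.2),((.436,.24,.26),87.3))
```

```text
t 63.83 pos [ 0.583  -0.2741  0.2214] q [-0.55  0.12  1.59 -0.    1.44 -2.08] F [ 0.9 -1.7  0.8] op 0.0342
  shift [-3.74, 15.65, 26.68] turn [-0.0, 0.0, -0.4] rows 7.5
  shift [0.0, 1.57, 23.95] turn [-0.1, 0.0, 0.0] rows 5.8
```

Request:
step_arm:
  moves:
    - [[-3.7,15.6,26.7],[0,0,-0.4],0.4]
    - [[-3.7,15.6,26.7],[0,0,-0.4],0.4]
    - [[-3.7,15.6,26.7],[0,0,-0.4],0.4]
    - [[-3.7,15.6,26.7],[0,0,-0.4],0.4]
    - [[-3.7,15.6,26.7],[0,0,-0.4],0.4]
    - [[-3.7,15.6,26.7],[0,0,-0.4],0.4]
    - [[-3.7,15.6,26.7],[0,0,-0.4],0.4]
    - [[-3.7,15.6,26.7],[0,0,-0.4],0.4]
    - [[-3.7,15.8,30.7],[0,0,-0.4],0.4]
    - [[-3.7,16,34.7],[0,0,-0.4],0.4]

```text
t: 64.67
tool_pos: [0.4398, 0.0814, 0.2602]
tool_rot: [-1.172, 1.231, 1.171]
contact_force: [1.4, -0.6, 0.3]
opening: 0.0344
```

Request:
step_arm:
  moves:
    - [[0,0,4],[0,0,0],0.4]
    - [[0,0.5,8],[0,0,0],0.4]
    - [[0,1,12],[0,0,0],0.4]
    - [[0,1,16],[0,0,0],0.4]
    - [[0,1,18],[0,0,0],0.4]
    - [[0,1,18],[0,0,0],0.4]
    - [[0,1,18],[0,0,0],0.4]
    - [[0,1,18],[0,0,0],0.4]
    - [[0,1,18],[0,0,0],0.4]
    - [[0,1,18],[0,0,0],0.4]

```text
t: 65.5
tool_pos: [0.4392, 0.2607, 0.2603]
tool_rot: [-1.171, 1.232, 1.169]
contact_force: [-0.8, 0.1, -0.1]
opening: 0.0343
```

Run:
```python
from fit import *
im=look("w28",[("tray1",.085)])
go(((.4395,.338,.23),87.3),((.4395,.338,.1305),87.3))
```

```text
tray1 0.55 [406.2 179. ] [0.4415 0.3388]
t 65.60 pos [0.4392 0.2609 0.2604] F [-0.9  0.2 -0.3] op 0.0344
  shift [3.04, 0.38, 7.7] turn [-0.3, 0.0, 0.1]
  shift [12.99, 0.4, 7.7] turn [-0.3, 0.0, 0.1]
```

Request:
step_arm:
  moves:
    - [[1.5,0.2,4],[-0.3,0,0],0.4]
    - [[3,0.3,7.8],[-0.3,0,0],0.4]
    - [[4,0.3,7.8],[-0.3,0,0],0.4]
    - [[7,0.3,7.8],[-0.3,0,0],0.4]
    - [[9,0.3,7.8],[-0.3,0,0],0.4]
    - [[10.5,0.3,7.8],[-0.3,0,0],0.4]
    - [[11.7,0.3,7.8],[-0.3,0,0],0.4]
    - [[12.5,0.3,7.8],[-0.3,0,0],0.4]
    - [[12.9,0.3,7.8],[-0.3,0,0],0.4]
    - [[12.9,0.3,7.8],[-0.3,0,0],0.4]

```text
t: 66.43
tool_pos: [0.4405, 0.3386, 0.131]
tool_rot: [-1.175, 1.23, 1.173]
contact_force: [-0.2, 0.4, -0.6]
opening: 0.0342
```

Request:
step_arm:
  moves:
    - [[0,0,0],[0,0,0],0]
    - [[0,0,0],[0,0,0],0]
    - [[0,0,0],[0,0,0],0]
    - [[0,0,0],[0,0,0],0]
    - [[0,0,0],[0,0,0],0]
    - [[0,0,0],[0,0,0],0]
    - [[-2,0,0],[0,0,0],0]
    - [[-5,0,0],[0,0,0],0]
    - [[-9,0,0],[0,0,0],0]
    - [[-10,0,0],[0,0,0],0]

```text
t: 67.27
tool_pos: [0.4422, 0.3398, 0.2369]
tool_rot: [-1.175, 1.221, 1.17]
contact_force: [0.9, 1.1, 0.5]
opening: 0.0104
```

Run:
```python
from fit import *
ex=np.array([.9987,-.0506]);ey=np.array([.0506,.9987]);b1=np.array([.5863,-.275])-.082*ey;s=b1-.178*ex;print(b1,s)
plan(((.40,.0,.24),87.2),((*s,.24),87.1),((*s,.0935),87.1))
```

```text
[ 0.5821508 -0.3568934] [ 0.4043822 -0.3478866]
t 67.27 pos [0.4422 0.3398 0.2369] q [ 0.52 -0.11  1.79 -0.    1.45 -1.  ] F [0.9 1.1 0.5] op 0.0104
  shift [-0.5, 2.6, -34.14] turn [0.1, 0.3, 0.5] rows 8.2
  shift [0.0, -2.14, -34.73] turn [0.1, 0.0, 0.0] rows 8.3
  shift [14.65, 0.0, 0.0] turn [0.0, 0.0, 0.0] rows 3.5
```

Request:
step_arm:
  moves:
    - [[-0.5,1,-4],[0,0.3,0.5],0]
    - [[-0.5,1.5,-8],[0,0.3,0.5],0]
    - [[-0.5,2,-12],[0,0.3,0.5],0]
    - [[-0.5,2.6,-16],[0,0.3,0.5],0]
    - [[-0.5,2.6,-20],[0,0.3,0.5],0]
    - [[-0.5,2.6,-24],[0,0.3,0.5],0]
    - [[-0.5,2.6,-28],[0,0.3,0.5],0]
    - [[-0.5,2.6,-32],[0,0.3,0.5],0]
    - [[-0.5,2.6,-36],[0,0.3,0.5],0]
    - [[-0.5,2.6,-39],[0,0.3,0.5],0]

```text
t: 68.1
tool_pos: [0.3967, -0.0509, 0.2388]
tool_rot: [-1.173, 1.233, 1.173]
contact_force: [1.7, -0.1, -1.3]
opening: 0.0106
```

Request:
step_arm:
  moves:
    - [[0,0,-4],[0,0,0],0]
    - [[0,0,-8],[0,0,0],0]
    - [[0,0,-12],[0,0,0],0]
    - [[0,0,-16],[0,0,0],0]
    - [[0,0,-20],[0,0,0],0]
    - [[0,0,-24],[0,0,0],0]
    - [[0,-0.5,-28],[0,0,0],0]
    - [[0,-1,-29.5],[0,0,0],0]
    - [[0,-1,-29.5],[0,0,0],0]
    - [[0,-1,-29.5],[0,0,0],0]

```text
t: 68.93
tool_pos: [0.3918, -0.3461, 0.2376]
tool_rot: [-1.17, 1.233, 1.175]
contact_force: [0.0, -0.6, -1.1]
opening: 0.0106
```

Run:
```python
from fit import *
cams.get_image("wrist")
im=look("w29",[("bay1",.045),("tray1",.19)])
go(((.4044,-.3479,.12),87.1),((.4044,-.3479,.0915),87.1))
```

```text
bay1 0.58 [319.5 331.7] [ 0.5791 -0.358 ]
tray1 0.97 [458.1 333.5] [ 0.4623 -0.2606]
tray1 0.93 [323.1 242.1] [ 0.392  -0.3449]
t 69.13 pos [ 0.3923 -0.3447  0.2387] F [ 0.1 -0.5 -1.8] op 0.0109
  shift [11.87, -1.24, -0.26] turn [0.2, -0.0, -0.1]
  shift [14.72, -1.24, -0.25] turn [0.2, -0.0, -0.1]
```

Request:
step_arm:
  moves:
    - [[3,-1.2,-0.3],[0.2,0,0],0]
    - [[6,-1.2,-0.3],[0.2,0,0],0]
    - [[9,-1.2,-0.3],[0.2,0,0],0]
    - [[11.5,-1.2,-0.3],[0.2,0,0],0]
    - [[13,-1.2,-0.3],[0.2,0,0],0]
    - [[14,-1.2,-0.3],[0.2,0,0],0]
    - [[14.4,-1.2,-0.3],[0.2,0,0],0]
    - [[14.6,-1.2,-0.3],[0.2,0,0],0]
    - [[14.8,-1.2,-0.3],[0.2,0,0],0]
    - [[14.8,-1.2,-0.3],[0.2,0,0],0]

```text
t: 69.97
tool_pos: [0.4049, -0.3491, 0.0925]
tool_rot: [-1.174, 1.234, 1.17]
contact_force: [-0.5, -0.0, -1.5]
opening: 0.0108
```

Request:
step_arm:
  moves:
    - [[0.1,0,0],[0,0,0],0]
    - [[0.2,0,0],[0,0,0],0]
    - [[0.25,0,0],[0,0,0],0]
    - [[0.25,0,0],[0,0,0],0]
    - [[0.25,0,0],[0,0,0],0]
    - [[0.25,0,0],[0,0,0],0]
    - [[0.25,0,0],[0,0,0],0]
    - [[0.25,0,0],[0,0,0],0]
    - [[0.25,0,0],[0,0,0],0]
    - [[0.25,0,0],[0,0,0],0]

```text
t: 70.8
tool_pos: [0.4058, -0.3502, 0.0924]
tool_rot: [-1.177, 1.234, 1.167]
contact_force: [-1.8, 1.5, 5.7]
opening: 0.0107
```

Run:
```python
from fit import *
im=look("w30",[("bay1",.045),("tray1",.045)])
go(((.5821,-.3569,.09),87.1))
```

```text
tray1 0.6 [321.3 240.7] [ 0.405  -0.3511]
t 70.95 pos [ 0.4058 -0.3502  0.0924] F [-1.   1.9  6.4] op 0.0104
  shift [0.29, -17.64, 0.23] turn [-0.0, -0.3, 0.2]
```

Request:
step_arm:
  moves:
    - [[0.05,-0.7,0.1],[0,0,0],0]
    - [[0.05,-1.4,0.2],[0,0,0],0]
    - [[0.05,-2.1,0.2],[0,0,0],0]
    - [[0.05,-2.8,0.2],[0,0,0],0]
    - [[0.05,-3.5,0.2],[0,0,0],0]
    - [[0.05,-4.2,0.2],[0,0,0],0]
    - [[0.05,-4.9,0.2],[0,0,0],0]
    - [[0.05,-5.6,0.2],[0,0,0],0]
    - [[0.05,-6.3,0.2],[0,0,0],0]
    - [[0.05,-7,0.2],[0,0,0],0]

```text
t: 71.78
tool_pos: [0.4765, -0.352, 0.0924]
tool_rot: [-1.177, 1.234, 1.168]
contact_force: [-2.8, -1.2, 5.7]
opening: 0.011
```

Run:
```python
from fit import *
im=look("w31",[("bay1",.045),("tray1",.045)])
go(((.5821,-.3569,.0924),87.1))
```

```text
tray1 0.98 [444.5 381.5] [ 0.5884 -0.2733]
tray1 0.89 [322.4 243.7] [ 0.4778 -0.3524]
tray1 0.68 [552.2 376.5] [ 0.5904 -0.1962]
tray1 0.56 [322.7 380.8] [ 0.5827 -0.3575]
t 71.93 pos [ 0.4775 -0.3521  0.0925] F [ 2.5 -0.2  3. ] op 0.0106
  shift [0.08, -10.48, 0.05] turn [0.0, -0.3, 0.4]
```

Request:
step_arm:
  moves:
    - [[0.05,-0.6,0],[0,0,0],0]
    - [[0.05,-1.2,0],[0,0,0],0]
    - [[0.05,-1.8,0],[0,0,0],0]
    - [[0.05,-2.4,0],[0,0,0],0]
    - [[0.05,-3,0],[0,0,0],0]
    - [[0.05,-3.6,0],[0,0,0],0]
    - [[0.05,-4.2,0],[0,0,0],0]
    - [[0.05,-4.8,0],[0,0,0],0]
    - [[0.05,-5.4,0],[0,0,0],0]
    - [[0.05,-6,0],[0,0,0],0]

```text
t: 72.77
tool_pos: [0.5361, -0.3553, 0.0924]
tool_rot: [-1.177, 1.235, 1.168]
contact_force: [-5.5, -0.4, 5.9]
opening: 0.0106
```

Request:
step_arm:
  moves:
    - [[0.05,-0.6,0],[0,0,0],0]
    - [[0.05,-1.2,0],[0,0,0],0]
    - [[0.05,-1.8,0],[0,0,0],0]
    - [[0.05,-2.4,0],[0,0,0],0]
    - [[0.05,-3,0],[0,0,0],0]
    - [[0.05,-3.6,0],[0,0,0],0]
    - [[0.05,-4.1,0],[0,0,0],0]
    - [[0.05,-4.5,0],[0,0,0],0]
    - [[0.05,-4.8,0],[0,0,0],0]
    - [[0.05,-5,0],[0,0,0],0]

```text
t: 73.6
tool_pos: [0.5837, -0.3579, 0.0926]
tool_rot: [-1.173, 1.24, 1.174]
contact_force: [-16.5, 2.3, 15.8]
opening: 0.0105
```

Request:
step_arm:
  moves:
    - [[0,-0.4,0],[0,0,0],0]
    - [[0,-0.5,0],[0,0,0],0]
    - [[0,-0.5,0],[0,0,0],0]
    - [[0,0,0],[0,0,0],0]
    - [[0,0.4,0],[0,0,0],0]
    - [[0,0.5,0],[0,0,0],0]
    - [[0,0.5,0],[0,0,0],0]
    - [[0,0.5,0],[0,0,0],0]
    - [[0,0.5,0],[0,0,0],0]
    - [[0,0.5,0],[0,0,0],0]

```text
t: 74.43
tool_pos: [0.5806, -0.3574, 0.0927]
tool_rot: [-1.176, 1.236, 1.17]
contact_force: [5.6, 0.2, 0.0]
opening: 0.0106
```

Request:
step_arm:
  moves:
    - [[0,-0.3,0],[0,0,0],0]
    - [[0,-0.4,0],[0,0,0],0]
    - [[0,-0.3,0],[0,0,0],0]
    - [[0,-0.25,0],[0,0,0],0.35]
    - [[0,-0.25,0],[0,0,0],0.35]
    - [[0,-0.25,0],[0,0,0],0.35]
    - [[-2,-0.25,0],[0,0,0],0.35]
    - [[-5,-0.25,0],[0,0,0],0.35]
    - [[-9,0,0],[0,0,0],0.4]
    - [[-13,0,0],[0,0,0],0.4]

```text
t: 75.27
tool_pos: [0.5796, -0.356, 0.222]
tool_rot: [-1.173, 1.237, 1.173]
contact_force: [0.6, -0.9, -0.3]
opening: 0.0344
```

Request:
step_arm:
  moves:
    - [[-8,8,0],[0,0,0],0.5]
    - [[-14,13,0],[0,0,0],0.5]
    - [[-16,15,4],[0,0,0],0.5]
    - [[-16,15,8],[0,0,0],0.5]
    - [[-16,15,8],[0,0,0],0.5]
    - [[-16,15,8],[0,0,0],0.5]
    - [[-16,15,8],[0,0,0],0.5]
    - [[-16,15,8],[0,0,0],0.5]
    - [[-16,15,8],[0,0,0],0.5]
    - [[-16,15,8],[0,0,0],0.5]

```text
t: 76.1
tool_pos: [0.4344, -0.2683, 0.38]
tool_rot: [-1.17, 1.237, 1.175]
contact_force: [0.7, -0.2, 0.2]
opening: 0.0426
```

Run:
```python
from fit import *
im=look("w32",[("tray1",.045)])
a=cv2.resize(im["pixels"],None,fx=1,fy=1)
s=cams.get_image("scene")
for n,z in(("clamp_grip",.181),("clamp_hinge",.159),("tray1",.045),("bottle1",0),("beaker",0),("capjar",0),("marker",0),("tipbox",0),("pipette",0)):
    print(n,[(round(d["conf"],2),unproj(s,d["at"],z)[0].round(3).tolist()) for d in finder.tip_of("scene",n) if d["conf"]>.45])
P=proj(im,np.array([[.4,-.42,.045],[.66,-.13,.045]]));print(P,ctrl.get_obs()["tool_pos"])
b=cv2.resize(im["pixels"][60:300,60:420],None,fx=2,fy=2);cv2.imwrite("pics/fin.png",b[:,:720])
```

```text
tray1 0.98 [266.6 251.6] [ 0.5852 -0.3629]
tray1 0.91 [579.3 319.1] [0.7455 0.1602]
tray1 0.89 [322.3 251.8] [ 0.5897 -0.2772]
tray1 0.8 [373.8 250.2] [ 0.5911 -0.1981]
clamp_grip []
clamp_hinge [(0.66, [0.565, 0.256])]
tray1 [(0.87, [0.768, 0.351]), (0.81, [0.576, -0.349]), (0.78, [0.598, -0.187]), (0.71, [0.788, 0.219]), (0.59, [0.585, -0.268]), (0.47, [0.589, -0.182])]
bottle1 [(0.8, [0.486, 0.533]), (0.62, [0.622, -0.518]), (0.61, [0.622, 0.482])]
beaker [(0.71, [0.749, -0.055])]
capjar [(0.65, [0.754, 0.055])]
marker [(0.53, [0.382, 0.018])]
tipbox [(0.74, [0.549, -0.396])]
pipette [(0.64, [0.402, -0.496]), (0.61, [0.571, -0.216])]
[[211.17161113 132.08861592]
 [416.01023951 286.52271077]] [ 0.43433278 -0.26815393  0.38225475]
```

View pics/fin.png

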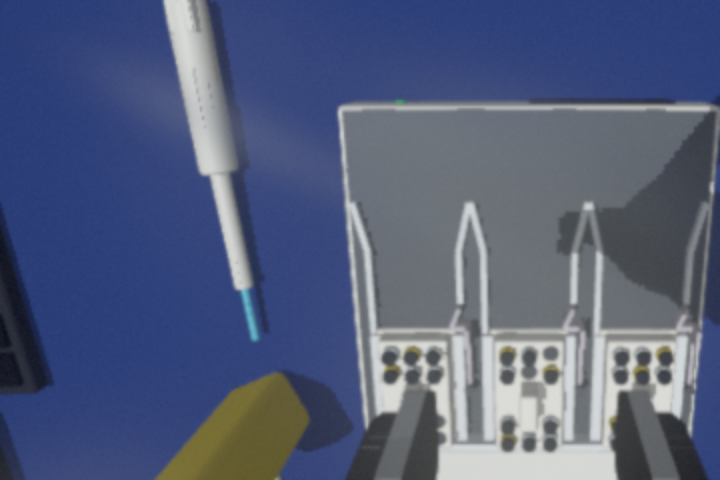

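All three trays are home and level with each other. Each catch nose stands in its channel behind the tray's flange. The bystanders are where they were, and the robot touches nothing. Handing in.

```bash
python3 -c "
from station import ctrl
print(ctrl.finish_job())"
```

```text
the job is handed in; nothing more can be done
None
```

I mixed all three white trays, loaded them into bays 1 to 3, and handed the job in at about 76 s. The hand-in gave no verdict.

- **Mixing:** The trays stood side by side on the mat. I swung the clamp to its stop (22 N at the handle, no more movement), and the picture showed the bar across all three grips. I held the button fully down for about 3.3 s with the clamp closed, then swung the clamp right back.
- **Loading:** I pushed each tray in from the front until it stopped firmly at 20 N or more. Pulling back met 6 to 7 N after about 3 mm, so each catch is holding. I pushed each tray home again before letting go.
- **Last checks:** The final wrist picture shows the three trays level in their bays, with a catch nose behind each. The blue and pink look-alikes and the bottles, beaker, jar, marker and pipette measured within about 2 cm of their starting places, which is how closely the two cameras agree.

**Checks that failed or disagreed:**
- In the last scene picture the finder did not find the clamp grip. That the clamp is open rests on the wrist view taken after I released it.
- In that same picture the finder put the tip box on the autosampler. I took this as a false report, so its place was not confirmed at the end.
- The first tray touched the mat's front rim once and was reset.
- I viewed 20 pictures against the budget of 14.

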